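Load the infeed totes and key the robot cell on

TASK

Get the next batch ready for the robot cell: gently set every bearing housing that stands on the bench, upright on its foot, in the tote on the infeed roller track, then give the spare tote half a turn and put it on top so that it stacks level on the loaded tote instead of nesting in it. Only when the totes are stacked, take the interlock key from its park, push it fully home in the key switch of the operator box, turn it clockwise to on and leave it there. Leave the other things on the bench where they are.

Things in the scene. Friction and masses are not known exactly. Their poses are not given: they have to be found in the camera images.
- housing1_mid (a point): Aluminium pillow-block bearing housing, one of up to 4 alike, 0.16 kg: foot plate 84 (x) x 32 (y) x 9 mm; on its middle a round-topped body 42 long (x), 26 thick (y), 50 mm high over all, bore along y. This point is 25 mm above the underside, z up. Pinch the body across its 26 mm, 34 mm or more above the underside (fingertips clear the foot). Stands on the table at first; None if absent.
- housing2_mid (a point): Aluminium pillow-block bearing housing, one of up to 4 alike, 0.16 kg: foot plate 84 (x) x 32 (y) x 9 mm; on its middle a round-topped body 42 long (x), 26 thick (y), 50 mm high over all, bore along y. This point is 25 mm above the underside, z up. Pinch the body across its 26 mm, 34 mm or more above the underside (fingertips clear the foot). Stands on the table at first; None if absent.
- housing3_mid (a point): Aluminium pillow-block bearing housing, one of up to 4 alike, 0.16 kg: foot plate 84 (x) x 32 (y) x 9 mm; on its middle a round-topped body 42 long (x), 26 thick (y), 50 mm high over all, bore along y. This point is 25 mm above the underside, z up. Pinch the body across its 26 mm, 34 mm or more above the underside (fingertips clear the foot). Stands on the table at first; None if absent.
- housing4_mid (a point): Aluminium pillow-block bearing housing, one of up to 4 alike, 0.16 kg: foot plate 84 (x) x 32 (y) x 9 mm; on its middle a round-topped body 42 long (x), 26 thick (y), 50 mm high over all, bore along y. This point is 25 mm above the underside, z up. Pinch the body across its 26 mm, 34 mm or more above the underside (fingertips clear the foot). Stands on the table at first; None if absent.
- tote_center (a point): Centre of the lower tote, an open grey plastic stack-nest tote clipped fast on the infeed track: 260 (x) x 190 (y) outside the rim, 90 mm high. This point is 45 mm above its underside, z up; its rim is 135 mm above the table, its inner floor 42 mm below this point. Inside: 222 x 152 mm at the floor, 242 x 172 at the rim. +y is its front (paper card in a black pocket).
- tote_ledge (a point): One of the lower tote's 4 ledges: top of a hollow column on an end wall, 74 mm above the tote's underside. Columns stand 18 mm into the tote on both end walls (x = + and -), centred at y = +52 and y = -20 mm in the tote's frame, 20 mm wide at the top, 34 at the floor; between them 184 mm of floor is free along x. This one is at +x, +y.
- infeed: The fixed roller track that carries the lower tote; origin on the table under the tote's centre, axes as the tote's. Its rails and end stop reach 57 mm above the table, 155 mm from the origin along + and - x and 105 mm along +y (towards the robot); it runs on 355 mm along -y.
- spare_center (a point): Centre of the spare tote: loose, empty, 0.30 kg, same make, size and axes as the lower one; 45 mm above its underside. It starts on the table, front roughly towards the robot like the lower one's. Set on the lower tote facing the same way it nests, only 42 mm up; half a turn about z and it rests on the ledges, 74 mm up, centre over centre, with 7 mm of play each way inside the lower rim.
- spare_front (a point): Middle of the front (+y) rim band of the spare tote, the side with the paper card: 90.5 mm from its centre, 16 mm below the rim's top. The band is 9 mm thick (along y), 42 mm deep, upright and flat on both faces; it can be pinched from above at this height (an inner step begins 38 mm below the rim's top).
- spare_back (a point): Middle of the back (-y) rim band of the spare tote, shaped like the front one: 90.5 mm from its centre along -y, 16 mm below the rim's top. The band runs on alike round the two short end walls (125.5 mm from the centre along x), which can be pinched in the same way.
- key_bow (a point): Centre of the interlock key's bow (loose, 0.07 kg, 85 mm). Black bow 44 (x) x 10 (y) x 40 mm (z); below it a steel neck, a round shoulder 28 mm across with its underside 33 mm below this point, and a flat blade 22 (x) x 7 (y), 32 mm long, bevelled at the end; z up. Starts upright in the slot of its park, shoulder resting on it. A half turn about z makes no difference.
- key_park: Fixed aluminium block, 64 x 52 x 42 mm high, in whose slot (25 x 10 mm) the key is parked upright, blade along x; origin under its middle. Lift the key 40 mm or more straight up to clear it.
- keyhole (a point): Middle of the slot's mouth on the steel plug of the key switch, 91 mm above the table, on the turning axis; z up. The slot, 25 (along x) x 10 mm (along y), turns with the plug. The blade goes in vertically, broad side along x, till the shoulder rests on the plug: key_bow is then 33 mm above this point.
- operator_box: Fixed grey operator box, 120 (x) x 150 (y) x 85 mm high, origin under its middle. The key switch is at x -12, y +28 mm on its top (plug 6 mm proud); a red emergency stop at x 0, y -42 mm rises 28 mm.
- key_switch (a joint): Angle of the key switch's plug, rad: 0 = off (start), 1.05 = on, at its stop. Grows as it is turned clockwise seen from above. Stays where it is left (light friction, 0.06 N m). The blade has about 0.13 rad of play each way in the slot before it turns the plug.
- caliper: Digital caliper lying on the bench, 235 mm long; origin under its middle. Leave alone.
- screwdriver: Screwdriver lying on the bench, 200 mm long. Leave alone.
- sprayer: Clear spray bottle with a blue trigger head, 206 mm high, 80 mm in diameter; origin under its middle. Leave alone.
- tin: Round tin, 68 mm in diameter, 85 mm high; origin under its middle. Leave alone.
- carton: Small carton 75 x 55 x 35 mm; origin under its middle. Leave alone.
- plug_gauge: Steel plug gauge standing upright, 32 mm in diameter, 112 mm high; origin under its middle. Leave alone.

How it is judged:
On the way, in this order (a step that is already met when the one before it is completed fails the run):
1. every housing present stands upright on the floor of the tote on the infeed (x of housing1_mid in the frame of tote_center between -0.105 and 0.105 m and y of housing1_mid in the frame of tote_center between -0.07 and 0.07 m and z of housing1_mid in the frame of tote_center between -0.035 and -0.005 m and angle between each of housing1_mid, housing2_mid, housing3_mid, housing4_mid's own z axis and vertical below 0.15 rad and x of housing2_mid in the frame of tote_center between -0.105 and 0.105 m and y of housing2_mid in the frame of tote_center between -0.07 and 0.07 m and z of housing2_mid in the frame of tote_center between -0.035 and -0.005 m and x of housing3_mid in the frame of tote_center between -0.105 and 0.105 m and y of housing3_mid in the frame of tote_center between -0.07 and 0.07 m and z of housing3_mid in the frame of tote_center between -0.035 and -0.005 m and x of housing4_mid in the frame of tote_center between -0.105 and 0.105 m and y of housing4_mid in the frame of tote_center between -0.07 and 0.07 m and z of housing4_mid in the frame of tote_center between -0.035 and -0.005 m and linear speed of each of housing1, housing2, housing3, housing4 below 0.03 m/s), for 0.3 s.
2. the spare tote, turned half a turn, is stacked level on the ledges of the loaded tote (z of spare_center in the frame of tote_center between 0.068 and 0.08 m and x of spare_center in the frame of tote_center between -0.012 and 0.012 m and y of spare_center in the frame of tote_center between -0.012 and 0.012 m and y of spare_front in the frame of tote_center below -0.06 m and angle between spare_center's own z axis and vertical below 0.04 rad and linear speed of spare below 0.03 m/s and x of housing1_mid in the frame of tote_center between -0.105 and 0.105 m and y of housing1_mid in the frame of tote_center between -0.07 and 0.07 m and z of housing1_mid in the frame of tote_center between -0.035 and -0.005 m and angle between each of housing1_mid, housing2_mid, housing3_mid, housing4_mid's own z axis and vertical below 0.15 rad and x of housing2_mid in the frame of tote_center between -0.105 and 0.105 m and y of housing2_mid in the frame of tote_center between -0.07 and 0.07 m and z of housing2_mid in the frame of tote_center between -0.035 and -0.005 m and x of housing3_mid in the frame of tote_center between -0.105 and 0.105 m and y of housing3_mid in the frame of tote_center between -0.07 and 0.07 m and z of housing3_mid in the frame of tote_center between -0.035 and -0.005 m and x of housing4_mid in the frame of tote_center between -0.105 and 0.105 m and y of housing4_mid in the frame of tote_center between -0.07 and 0.07 m and z of housing4_mid in the frame of tote_center between -0.035 and -0.005 m), for 0.3 s.
3. the key is fully home in the key switch, still off (horizontal distance between key_bow and keyhole below 0.006 m and angle between key_bow's own z axis and vertical below 0.12 rad and z of key_bow in the frame of keyhole between 0.027 and 0.037 m and z of spare_center in the frame of tote_center between 0.068 and 0.08 m and x of spare_center in the frame of tote_center between -0.012 and 0.012 m and y of spare_center in the frame of tote_center between -0.012 and 0.012 m and y of spare_front in the frame of tote_center below -0.06 m and angle between spare_center's own z axis and vertical below 0.04 rad and linear speed of spare below 0.03 m/s and value of joint key_switch below 0.5 rad), for 0.2 s.
4. the key switch is turned to on (horizontal distance between key_bow and keyhole below 0.006 m and angle between key_bow's own z axis and vertical below 0.12 rad and z of key_bow in the frame of keyhole between 0.027 and 0.037 m and value of joint key_switch above 0.92 rad and z of spare_center in the frame of tote_center between 0.068 and 0.08 m and x of spare_center in the frame of tote_center between -0.012 and 0.012 m and y of spare_center in the frame of tote_center between -0.012 and 0.012 m and y of spare_front in the frame of tote_center below -0.06 m and angle between spare_center's own z axis and vertical below 0.04 rad and linear speed of spare below 0.03 m/s), for 0.2 s.
At the end, for the whole second after the job is handed in: Every housing stands on its foot on the infeed tote's floor; the spare tote, front turned away, is 68 to 80 mm up on the lower one, within 12 mm of centred, level to 0.04 rad; the key is home (within 6 mm) in the switch, which is past 0.92 rad; all at rest (all of step 1 and all of step 4); the robot touches nothing.
It fails at once if a housing is dropped or thrown into the tote (from more than about 5 cm) ((x of housing1_mid in the frame of tote_center between -0.11 and 0.11 m and y of housing1_mid in the frame of tote_center between -0.08 and 0.08 m and linear speed of housing1 above 1 m/s and contact force between the fingers and housing1 below 0.01 N) or (x of housing2_mid in the frame of tote_center between -0.11 and 0.11 m and y of housing2_mid in the frame of tote_center between -0.08 and 0.08 m and linear speed of housing2 above 1 m/s and contact force between the fingers and housing2 below 0.01 N) or (x of housing3_mid in the frame of tote_center between -0.11 and 0.11 m and y of housing3_mid in the frame of tote_center between -0.08 and 0.08 m and linear speed of housing3 above 1 m/s and contact force between the fingers and housing3 below 0.01 N) or (x of housing4_mid in the frame of tote_center between -0.11 and 0.11 m and y of housing4_mid in the frame of tote_center between -0.08 and 0.08 m and linear speed of housing4 above 1 m/s and contact force between the fingers and housing4 below 0.01 N)).
It fails at once if another thing on the bench is moved by more than 5 cm (distance of any of caliper, screwdriver, sprayer, tin, carton, plug_gauge from where it was at the start of the episode above 0.05 m).
Of housing1, housing2, housing3, housing4 only 3 to 4 are there at a start; the rules pass over those that are not, and their reading is None.
At some moment in a run one of housing1, housing2, housing3, housing4 may be knocked a few centimetres aside while the robot is not near it.
It also fails if it takes over 200 s, if anything falls off the work surface, if the arm or the gripper's body presses on something with over 40 N, if the wrist force passes 120 N, or if a joint passes its speed limit or range.

ROBOT

A 6-joint arm with a two-finger parallel gripper is mounted at the origin on the work surface. World frame = base frame: x ahead of the robot, y to its left, z up, the work surface at z = 0. Lengths are in m, angles in rad, forces in N, time in s.
With the tool pointing down it reaches from about 0.225 to 0.875 m from the base axis. Payload 3.4 kg.
Tool frame: the origin (TCP) lies between the finger pads; the fingertips stand 25 mm ahead of it and the grasp point (between the pads) lies 6 mm ahead of it (manip.tips_ahead is the distance from the TCP to the fingertips, in m); z points along the fingers, x is the direction in which the jaws open and shut, and the axes are right-handed (so a half turn about z gives the same grasp; the last joint's range is limited). The gripper opens to 85 mm and grips with 20 to 120 N. Pads are 22 mm wide; open, the fingers measure 114 mm over their backs; the gripper's body (76 mm by 85 mm) begins 54 mm behind the grasp point. The pads swing forward as they close: fully open they stand 13 mm farther back than shut.
Start: joints at [-1.46, 0.276, 1.505, -0, 1.361, -0.121], TCP at [0.132, -0.56, 0.256] pointing down, gripper open.
Joint ranges: [-2.89, 2.89], [-0.75, 2.08], [0.22, 2.7], [-1.18, 4.32], [0.11, 2.71], [-2.7, 2.7]. Speed limits (rad/s): [2.57, 2.57, 3.14, 3.14, 3.14, 3.14].

INTERFACE

Orientations are given as a unit quaternion [w, x, y, z].
In Python, from rig import manip gives the robot as it stands. The module is installed in compiled form; this text tells all that it offers.
- The arm moves only by the tool send_rows, never from a script. Its argument "plan" is a list of rows, each an object with "linear": the shift along the tool's x, y, z in m, a list of three; "delta_rot": the turn, a rotation vector about the tool's x, y, z in degrees, a list of three; "fingers": the finger opening in m, from 0 to 0.0854. A call has 1 to 12 rows; each row shifts and turns the pose as measured when the row begins, along the tool's axes as they then stand; what a row does not reach is not made up. A row lasts 1/12 s, in which the tool goes at most 41.7 mm and 7.16 degrees, less where a joint would pass 70% of its speed; a pose out of reach is approached as far as the arm can. A call with a gripper value outside its range is refused whole. The fingers move at their own pace and stop on an object; "force" is the grip in N (left out, the last holds). Time passes only in rows, so rows that do not move let the fingers close. It gives the time, the measured TCP pose, the force and the opening at its end, in the units of the state.
- manip.get_state(): the state, without advancing time (a new reading comes with each control period).
- manip.get_image(name): name is "scene" or "top" or "wrist"; returns the picture (384x512x3 uint8, red, green, blue); there is no depth.
- manip.camera_info(name): a dict with "K" (3x3 intrinsics, pixels), "dist" ([k1, k2, p1, p2, k3] as OpenCV has them; the pictures are not rectified), "rvec" (rotation vector, rad) and "tvec" (3), from world to camera coordinates, as OpenCV has them. Camera axes: x right, y down, z forward; pixel columns grow to the right and rows downward; lengths in m; the calibration is good to about 2 mm. A picture is of the moment at which its call begins: read the wrist's pose just before it. camera_info takes no time and is no camera call; for the wrist camera it gives the pose at the moment of the call.
- manip.sign_off(): hands the job in, once; it reports no verdict.
Trained networks look in the newest picture that a camera, given by its name, has taken for a name from the list of things; names that differ only in an ending like _2 or _b are one class to them, and where a whole thing is asked for, a point or a joint stands for the part that bears it (a point fixed in the world has none). Each returns a list of dicts, best first, with "p" (0 to 1); they miss things now and then, are a little off and sometimes report something else, mostly with a low value. They report only what shows in the picture. A call takes as long as a camera call.
- manip.find_in(thing, camera): "extent" ([left, top, right, bottom] in pixels, round what is visible of it).
- manip.masks_of(thing, camera): "pixels" (384x512 bool, what is visible of it) and "extent" ([left, top, right, bottom] in pixels, round what is visible of it).
The state is a dict: "clock": time; "qpos": joint angles; "qd": joint speeds; "effort": joint torques, N m; "position": TCP position; "ee_rot": TCP orientation; "contact_force": force on the tool from outside, world axes, zero at the start; "moment": the same for the moment, N m; "width": finger opening in m.
Only numpy, scipy, OpenCV 4.12 (cv2) and the standard library are available. Lean on these libraries where they do the work, as an engineer would, in place of code of your own. Each camera call takes 0.05 s, during which the arm holds its last target. There are 200 camera calls.

## Working session

There is one attempt and no reset: what is moved stays moved. The work goes in short steps, Python scripts to look and compute and a tool call to move; the robot and the scene stay as the last step left them, time stands still between calls to the robot, and variables do not carry over. Pictures are saved under pics/ and viewed, about 12 in all and at most 16, crops included, and the job is handed in when it is done.

Besides the shell and the picture viewer there is one more tool, called after "Emit:" by a JSON object that holds its "method" and its "body", one argument or row to a line. send_rows: Moves the arm, as the interface text tells. Its arguments: {"type":"object","properties":{"plan":{"type":"array","items":{"type":"object","properties":{"linear":{"type":"array","items":{"type":"number"}},"delta_rot":{"type":"array","items":{"type":"number"}},"fingers":{"type":"number"}}}},"force":{"type":"number"}},"required":["plan"]}

```bash
mkdir -p pics
cat > h.py <<'E'
from rig import manip
import numpy as np, cv2
from scipy.spatial.transform import Rotation as R
def cam(n):
    c=manip.camera_info(n); return np.array(c['K'],float),np.array(c['dist'],float),np.array(c['rvec'],float).reshape(3,1),np.array(c['tvec'],float).reshape(3,1)
def ray(n,px,z):
    K,d,r,t=cam(n); u=cv2.undistortPoints(np.array(px,float).reshape(-1,1,2),K,d).reshape(-1,2)
    M=cv2.Rodrigues(r)[0]; C=(-M.T@t).ravel(); D=np.c_[u,np.ones(len(u))]@M
    return C+D*((z-C[2])/D[:,2])[:,None]
def proj(n,P):
    K,d,r,t=cam(n); return cv2.projectPoints(np.array(P,float).reshape(-1,1,3),r,t,K,d)[0].reshape(-1,2)
def save(n,f,crop=None,s=1):
    im=manip.get_image(n)[:,:,::-1]
    if crop: im=im[crop[1]:crop[3],crop[0]:crop[2]]
    im=cv2.resize(im,None,fx=s,fy=s,interpolation=cv2.INTER_CUBIC); cv2.imwrite('pics/'+f,im)
def st():
    s=manip.get_state(); q=s['ee_rot']; Rm=R.from_quat([q[1],q[2],q[3],q[0]])
    return s,np.array(s['position']),Rm
E
python3 - <<'E'
from h import *
s,p,Rm=st(); print(s); print(Rm.as_matrix().round(3))
a=manip.get_image('top'); b=manip.get_image('scene')
cv2.imwrite('pics/a.png',cv2.resize(a[:,:,::-1],(800,600))); cv2.imwrite('pics/b.png',cv2.resize(b[:,:,::-1],(800,600)))
for n in('top','scene'):
    K,d,r,t=cam(n); M=cv2.Rodrigues(r)[0]; print(n,(-M.T@t).ravel().round(3),M[2].round(2),K[0,0])
for th in['housing1_mid','tote_center','spare_center','key_bow','key_park','operator_box','keyhole','infeed','caliper','screwdriver','sprayer','tin','carton','plug_gauge']:
    for n in('top','scene'):
        try: print(th,n,[(round(x['p'],2),np.round(x['extent']).tolist()) for x in manip.find_in(th,n)][:6])
        except Exception as e: print(th,n,e)
E
```

```text
{'clock': 0.0, 'qpos': array([-1.46000188e+00,  2.76605900e-01,  1.50615504e+00,  3.08638117e-05,
        1.36069384e+00, -1.20993253e-01]), 'qd': array([-0.00019451,  0.00051306, -0.00072069,  0.00050069, -0.00106826,
       -0.00095427]), 'effort': array([-2.30433989e-04, -4.16779089e+01, -2.45807648e+01, -2.09954069e-04,
        1.10755613e-02, -1.35750643e-06]), 'position': array([ 0.13204182, -0.55913117,  0.25542472]), 'ee_rot': array([-6.72327002e-04,  7.84127036e-01, -6.20599648e-01, -6.44272946e-04]), 'contact_force': array([-1.49688885,  0.60932752, -0.03520749]), 'moment': array([ 0.0021421 ,  0.04834153, -0.02005698]), 'width': 0.08532664487155793}
[[ 0.23  -0.973 -0.   ]
 [-0.973 -0.23   0.002]
 [-0.002 -0.    -1.   ]]
top [ 0.494 -0.055  1.271] [ 0.04 -0.02 -1.  ] 418.79610189740583
scene [ 1.304 -0.096  1.023] [-0.62  0.02 -0.78] 406.84761662436694
housing1_mid top [(0.84, [198.0, 217.0, 212.0, 247.0])]
housing1_mid scene [(0.59, [106.0, 165.0, 174.0, 214.0])]
tote_center top []
tote_center scene [(0.71, [214.0, 172.0, 354.0, 361.0])]
spare_center top [(0.82, [54.0, 18
[... 1098 characters left out ...]

sprayer scene [(0.71, [134.0, 215.0, 150.0, 245.0]), (0.67, [56.0, 168.0, 113.0, 227.0])]
tin top [(0.92, [150.0, 115.0, 176.0, 138.0]), (0.43, [54.0, 184.0, 153.0, 251.0]), (0.25, [200.0, 219.0, 209.0, 250.0])]
tin scene [(0.68, [346.0, 231.0, 375.0, 267.0]), (0.37, [168.0, 204.0, 179.0, 223.0])]
carton top [(0.78, [312.0, 104.0, 334.0, 135.0]), (0.21, [328.0, 146.0, 352.0, 178.0])]
carton scene [(0.81, [174.0, 245.0, 201.0, 275.0]), (0.19, [193.0, 141.0, 216.0, 162.0])]
plug_gauge top [(0.56, [360.0, 143.0, 376.0, 156.0]), (0.55, [328.0, 150.0, 351.0, 180.0]), (0.21, [57.0, 184.0, 148.0, 254.0])]
plug_gauge scene [(0.52, [130.0, 217.0, 146.0, 246.0]), (0.41, [217.0, 172.0, 351.0, 355.0])]
```

View pics/a.png

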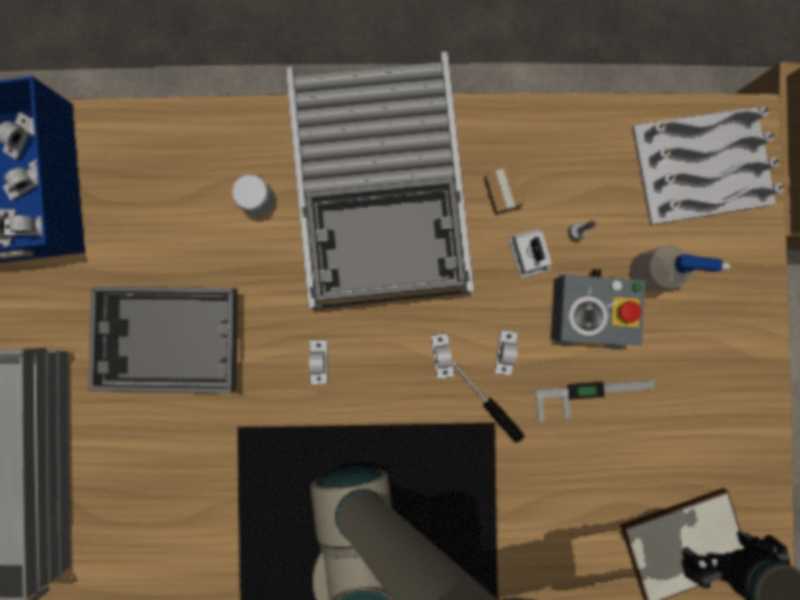

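View pics/b.png

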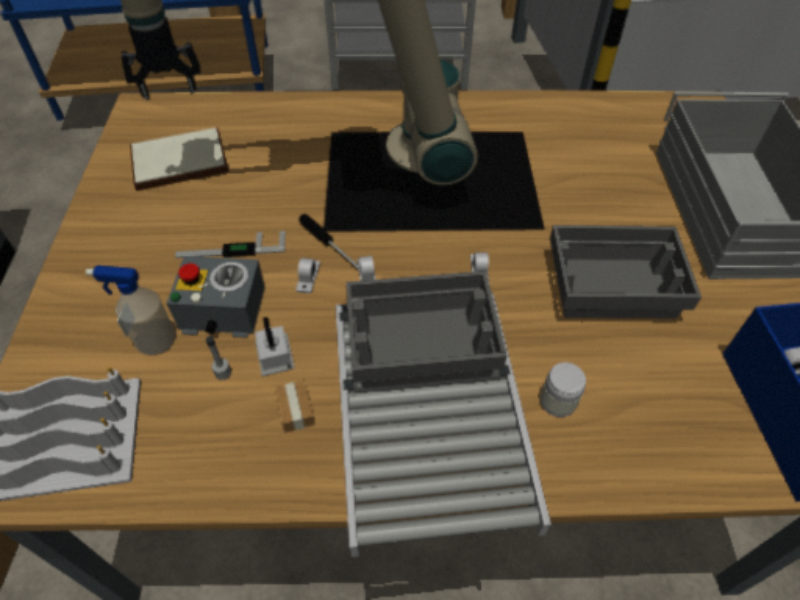

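Top view: three housings stand at about (318,362), (443,357) and (507,353) in the 800x600 picture. The lower tote is around (388,245), the spare at (165,340), the key park at (530,250), and the key switch at (588,316). The screwdriver tip lies close to the middle housing.

```bash
cat >> h.py <<'E'
def mask_rect(thing,n,z,k=8):
    out=[]
    for m in manip.masks_of(thing,n)[:k]:
        c=max(cv2.findContours(m['pixels'].astype(np.uint8),cv2.RETR_EXTERNAL,cv2.CHAIN_APPROX_NONE)[0],key=len,default=None)
        if c is None or len(c)<5: continue
        w=ray(n,c.reshape(-1,2),z)[:,:2].astype(np.float32)
        r=cv2.minAreaRect(w); b=cv2.boxPoints(r); e=max([b[1]-b[0],b[2]-b[1]],key=np.linalg.norm)
        out.append((round(m['p'],2),np.round(r[0],3),np.round(sorted(r[1]),3),'long axis deg',round(float(np.degrees(np.arctan2(e[1],e[0]))%180),1),np.round(m['extent']).tolist()))
    return out
E
python3 - <<'E'
from h import *
manip.get_image('top')
for t,z in[('housing1_mid',.01),('housing2_mid',.01),('tote_center',.135),('spare_center',.09),('key_bow',.09),('key_park',.042),('operator_box',.085),('keyhole',.091)]:
    print(t); [print('  ',*x) for x in mask_rect(t,'top',z)]
s=1/1.5625
print('housings',ray('top',np.array([[318,362],[443,357],[507,353]])*s,.04).round(3))
print('tote corners rim TL,TR,BR,BL',ray('top',np.array([[305,193],[460,183],[470,290],[312,305]])*s,.135).round(3))
print('spare corners',ray('top',np.array([[92,288],[237,289],[236,391],[90,390]])*s,.09).round(3))
print('key,hole',ray('top',np.array([[538,247]])*s,.08).round(3),ray('top',np.array([[588,316]])*s,.091).round(3))
print('screwdriver tip/handle',ray('top',np.array([[457,366],[520,438]])*s,.01).round(3))
E
```

```text
housing1_mid
   0.77 [0.422 0.091] [0.036 0.081] long axis deg 179.4 [198.0, 218.0, 211.0, 249.0]
housing2_mid
   0.6 [ 0.431 -0.15 ] [0.035 0.084] long axis deg 7.3 [273.0, 214.0, 294.0, 243.0]
   0.47 [ 0.774 -0.032] [0.325 0.479] long axis deg 5.0 [183.0, 34.0, 302.0, 201.0]
   0.37 [0.468 0.389] [0.207 0.287] long axis deg 88.4 [59.0, 184.0, 151.0, 253.0]
tote_center
   0.78 [ 0.749 -0.033] [0.29  0.432] long axis deg 5.1 [187.0, 31.0, 302.0, 198.0]
   0.73 [ 0.504 -0.397] [0.045 0.047] long axis deg 178.7 [365.0, 192.0, 386.0, 209.0]
spare_center
   0.82 [0.471 0.361] [0.191 0.268] long axis deg 89.2 [57.0, 184.0, 151.0, 251.0]
   0.31 [0.73  0.195] [0.064 0.081] long axis deg 44.4 [149.0, 114.0, 174.0, 137.0]
key_bow
   0.6 [ 0.625 -0.317] [0.026 0.037] long axis deg 178.7 [336.0, 154.0, 349.0, 166.0]
   0.17 [0.471 0.361] [0.191 0.268] long axis deg 89.2 [55.0, 184.0, 149.0, 251.0]
key_park
   0.96 [ 0.625 -0.317] [0.067 0.083] long axis deg 15.5 [326.0, 148.0, 351.0, 179.0]
operator_box
   0.88 [ 0.518 -0.431] [0.142 0.171] long axis deg 85.4 [355.0, 170.0, 415.0, 222.0]
   0.27 [ 0.597 -0.585] [0.085 0.187] long axis deg 103.2 [405.0, 154.0, 469.0, 188.0]
keyhole
   0.58 [0.471 0.36 ] [0.196 0.273] long axis deg 88.8 [59.0, 185.0, 151.0, 256.0]
housings [[ 0.423  0.086  0.04 ]
 [ 0.429 -0.149  0.04 ]
 [ 0.435 -0.27   0.04 ]]
tote corners rim TL,TR,BR,BL [[ 0.724  0.095  0.135]
 [ 0.738 -0.177  0.135]
 [ 0.55  -0.191  0.135]
 [ 0.528  0.084  0.135]]
spare corners [[0.565 0.49  0.09 ]
 [0.56  0.225 0.09 ]
 [0.376 0.228 0.09 ]
 [0.38  0.494 0.09 ]]
key,hole [[ 0.63  -0.324  0.08 ]] [[ 0.502 -0.411  0.091]]
screwdriver tip/handle [[ 0.41  -0.178  0.01 ]
 [ 0.269 -0.298  0.01 ]]
```

Emit:
{"method": "send_rows", "body": {
  "plan": [
    {"linear": [-0.025, -0.031, -0.004], "delta_rot": [0, 0, 0], "fingers": 0.085},
    {"linear": [-0.025, -0.031, -0.004], "delta_rot": [0, 0, 0], "fingers": 0.085},
    {"linear": [-0.025, -0.031, -0.004], "delta_rot": [0, 0, 0], "fingers": 0.085},
    {"linear": [-0.025, -0.031, -0.004], "delta_rot": [0, 0, 0], "fingers": 0.085},
    {"linear": [-0.025, -0.031, -0.004], "delta_rot": [0, 0, 0], "fingers": 0.085},
    {"linear": [-0.025, -0.031, -0.004], "delta_rot": [0, 0, 0], "fingers": 0.085},
    {"linear": [-0.025, -0.031, -0.004], "delta_rot": [0, 0, 0], "fingers": 0.085},
    {"linear": [-0.025, -0.031, -0.004], "delta_rot": [0, 0, 0], "fingers": 0.085},
    {"linear": [-0.025, -0.031, -0.004], "delta_rot": [0, 0, 0], "fingers": 0.085},
    {"linear": [-0.025, -0.031, -0.004], "delta_rot": [0, 0, 0], "fingers": 0.085},
    {"linear": [0, 0, 0], "delta_rot": [0, 0, 6.6], "fingers": 0.085},
    {"linear": [0, 0, 0], "delta_rot": [0, 0, 6.6], "fingers": 0.085}
  ]
}}

```text
clock: 2.95
position: [0.3865, -0.2339, 0.2965]
ee_rot: [0.001, -0.704, 0.711, -0.003]
contact_force: [-0.5, -0.3, -0.5]
width: 0.0851
```

```bash
cat >> h.py <<'E'
def plan(xyz,psi=None,step=.040):
    """tool move to world xyz, tool-x heading psi (deg), tool down: prints total tilt fix, tool-axis shift and row count"""
    s,p,Rm=st(); M=Rm.as_matrix(); cur=np.degrees(np.arctan2(M[1,0],M[0,0]))
    d=M.T@(np.array(xyz)-p); n=int(np.ceil(np.linalg.norm(d)/step)); 
    o='pos %s psi %.2f tilt %s | total %s rows %d each %s'%(p.round(4),cur,(M.T@[0,0,-1.])[:2].round(4),d.round(4),n,(d/max(n,1)).round(4))
    if psi is not None: o+=' | rotz %.2f'%((cur-psi+180)%360-180)
    print(o)
E
python3 - <<'E'
from h import *
s,p,Rm=st(); print(s['clock'],s['contact_force'].round(2),s['qpos'].round(2)); plan([.41,-.21,.30],-90)
save('wrist','w1.png')
K,d,r,t=cam('wrist'); M=cv2.Rodrigues(r)[0]; print('cam',(-M.T@t).ravel().round(3),M.round(2).tolist(),K[0,0])
print(*mask_rect('housing1_mid','wrist',.009),sep='\n')
E
```

```text
2.95 [-0.46 -0.31 -0.5 ] [-0.7   0.06  1.68  0.    1.4   0.88]
pos [ 0.3865 -0.2339  0.2965] psi -90.58 tilt [-0.003   0.0058] | total [-0.0241 -0.0233 -0.0034] rows 1 each [-0.0241 -0.0233 -0.0034] | rotz -0.58
cam [ 0.457 -0.235  0.415] [[-0.02, -1.0, 0.0], [-0.96, 0.01, 0.27], [-0.27, 0.0, -0.96]] 286.1293443260899
(0.95, array([0.421, 0.096]), array([0.059, 0.085]), 'long axis deg', 179.7, [2.0, 103.0, 44.0, 162.0])
```

View pics/w1.png

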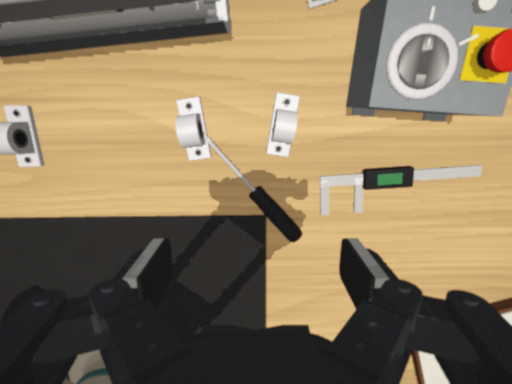

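The wrist view shows all three housings. Their foot-hole pairs are at about (188,105)-(198,152), (289,101)-(281,150) and (17,112)-(29,158), and the switch plug is at (424,61).

Run:
```python
from h import *
for n,c in dict(H2=[[188,105],[198,152]],H3=[[289,101],[281,150]],H1=[[17,112],[29,158]]).items():
    w=ray('wrist',c,.009)[:,:2]; e=w[0]-w[1]; print(n,w.mean(0).round(4),np.linalg.norm(e).round(4),np.degrees(np.arctan2(e[1],e[0])).round(1))
print('hole',ray('wrist',[[424,61]],.091).round(4))
# refine by bright-blob: white foot pixels
im=manip.get_image('wrist'); cv2.imwrite('pics/w1b.png',im[:,:,::-1])
g=im.min(2)
for n,(l,t,r,b) in dict(H2=(165,85,220,170),H3=(260,82,310,168)).items():
    m=np.zeros_like(g); m[t:b,l:r]=g[t:b,l:r]>150
    ys,xs=np.nonzero(m); w=ray('wrist',np.c_[xs,ys],.009)[:,:2].astype(np.float32); print(n,len(xs),cv2.minAreaRect(w))
plan([.430,-.270,.20])
```

```text
H2 [ 0.4303 -0.1494] 0.0647 8.5
H3 [ 0.4334 -0.2768] 0.0669 -8.3
H1 [0.4229 0.0875] 0.0631 1.9
hole [[ 0.5031 -0.4119  0.091 ]]
H2 1599 ((0.4288046956062317, -0.14893993735313416), (0.09045758098363876, 0.050143226981163025), 18.550579071044922)
H3 1548 ((0.434011846780777, -0.27512460947036743), (0.03778361529111862, 0.08537526428699493), 80.71859741210938)
pos [ 0.3854 -0.2355  0.2963] psi -90.32 tilt [-0.0029  0.0052] | total [ 0.0339 -0.0443  0.0966] rows 3 each [ 0.0113 -0.0148  0.0322]
```

Emit:
{"method": "send_rows", "body": {
  "plan": [
    {"linear": [0.0135, -0.016, 0.03], "delta_rot": [0, 0, 0], "fingers": 0.07},
    {"linear": [0.0135, -0.016, 0.03], "delta_rot": [0, 0, 0], "fingers": 0.07},
    {"linear": [0.0135, -0.016, 0.03], "delta_rot": [0, 0, 0], "fingers": 0.07},
    {"linear": [0, 0, 0.03], "delta_rot": [0.3, 0.2, 4.1], "fingers": 0.07},
    {"linear": [0, 0, 0.02], "delta_rot": [0, 0, 4.1], "fingers": 0.07},
    {"linear": [0, 0, 0], "delta_rot": [0, 0, 0], "fingers": 0.07}
  ]
}}

```text
clock: 3.6
position: [0.4359, -0.2858, 0.1549]
ee_rot: [0.001, -0.654, 0.756, -0.012]
contact_force: [0.1, 0.5, -0.6]
width: 0.07
```

Run:
```python
from h import *
plan([.434,-.2755,.046],-98.5); save('wrist','w2.png')
```

```text
pos [ 0.4359 -0.2858  0.1549] psi -98.24 tilt [-0.0135  0.0197] | total [-0.0114  0.0055  0.1086] rows 3 each [-0.0038  0.0018  0.0362] | rotz 0.26
```

View pics/w2.png

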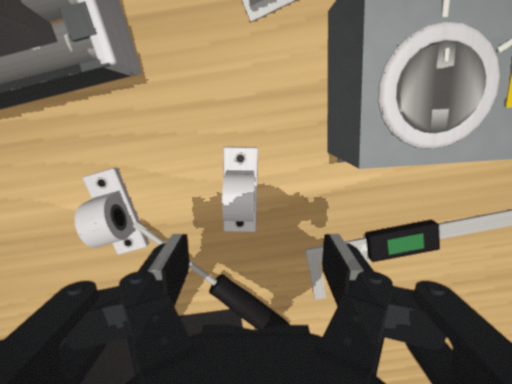

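```bash
sed -i "s/    if psi is not None: o+=/    t=M.T@[0,0,-1.]; o+=' | fix rotx %.2f roty %.2f'%(np.degrees(-t[1]),np.degrees(t[0]))\n    if psi is not None: o+=/" h.py
python3 - <<'E'
from h import *
w=ray('wrist',[[240,158],[240,222]],.009)[:,:2];e=w[0]-w[1]; print(w.mean(0).round(4),np.degrees(np.arctan2(e[1],e[0])).round(1),np.linalg.norm(e).round(4))
plan([*w.mean(0),.046],-98.5)
E
```

```text
[ 0.4347 -0.2732] -8.9 0.064
pos [ 0.4362 -0.2862  0.1564] psi -98.12 tilt [-0.0145  0.021 ] | total [-0.0142  0.0056  0.1102] rows 3 each [-0.0047  0.0019  0.0367] | fix rotx -1.20 roty -0.83 | rotz 0.38
```

Emit:
{"method": "send_rows", "body": {
  "plan": [
    {"linear": [-0.006, 0.003, 0.02], "delta_rot": [-1.2, -0.8, 0.4], "fingers": 0.07},
    {"linear": [-0.005, 0.002, 0.025], "delta_rot": [0, 0, 0], "fingers": 0.07},
    {"linear": [0, 0, 0], "delta_rot": [0, 0, 0], "fingers": 0.07}
  ]
}}

```text
clock: 3.9
position: [0.4343, -0.2789, 0.1147]
ee_rot: [0.0, -0.655, 0.756, -0.004]
contact_force: [-0.9, 0.1, 0.3]
width: 0.07
```

Run:
```python
from h import *
plan([.4345,-.275,.046],-98.5)
```

```text
pos [ 0.4343 -0.2789  0.1147] psi -98.17 tilt [-0.0047  0.0057] | total [-0.0042  0.0008  0.0687] rows 2 each [-0.0021  0.0004  0.0343] | fix rotx -0.33 roty -0.27 | rotz 0.33
```

Emit:
{"method": "send_rows", "body": {
  "plan": [
    {"linear": [-0.004, 0.001, 0.025], "delta_rot": [-0.3, -0.3, 0.3], "fingers": 0.07},
    {"linear": [0, 0, 0.025], "delta_rot": [0, 0, 0], "fingers": 0.07},
    {"linear": [0, 0, 0.018], "delta_rot": [0, 0, 0], "fingers": 0.07},
    {"linear": [0, 0, 0], "delta_rot": [0, 0, 0], "fingers": 0.07},
    {"linear": [0, 0, 0], "delta_rot": [0, 0, 0], "fingers": 0.07}
  ]
}}

```text
clock: 4.32
position: [0.4397, -0.2827, 0.0559]
ee_rot: [0.001, -0.656, 0.754, -0.01]
contact_force: [-0.3, -0.7, 0.0]
width: 0.0698
```

Run:
```python
from h import *
plan([.4345,-.275,.046],-98.5); print(st()[0]['contact_force'])
```

```text
pos [ 0.4397 -0.2827  0.0559] psi -97.94 tilt [-0.0106  0.0165] | total [-0.007   0.0064  0.0097] rows 1 each [-0.007   0.0064  0.0097] | fix rotx -0.94 roty -0.61 | rotz 0.56
[-0.3217884  -0.69953786  0.02955539]
```

Emit:
{"method": "send_rows", "body": {
  "plan": [
    {"linear": [-0.007, 0.0065, 0.0095], "delta_rot": [-0.9, -0.6, 0.5], "fingers": 0.07}
  ]
}}

```text
clock: 4.4
position: [0.4368, -0.2777, 0.0493]
ee_rot: [0.001, -0.653, 0.757, -0.004]
contact_force: [0.6, -0.5, -0.1]
width: 0.07
```

Run:
```python
from h import *
for i in range(3):
    plan([.4345,-.275,.046],-98.5); manip.get_image('wrist')
```

```text
pos [ 0.4368 -0.2777  0.0493] psi -98.43 tilt [-0.0043  0.0073] | total [-0.0023  0.0027  0.0033] rows 1 each [-0.0023  0.0027  0.0033] | fix rotx -0.42 roty -0.24 | rotz 0.07
pos [ 0.4342 -0.2748  0.0469] psi -98.47 tilt [0.0004 0.0006] | total [ 0.0002 -0.0004  0.0009] rows 1 each [ 0.0002 -0.0004  0.0009] | fix rotx -0.03 roty 0.02 | rotz 0.03
pos [ 0.4339 -0.2745  0.0468] psi -98.43 tilt [0.0006 0.    ] | total [ 0.0004 -0.0007  0.0008] rows 1 each [ 0.0004 -0.0007  0.0008] | fix rotx -0.00 roty 0.03 | rotz 0.07
```

Emit:
{"method": "send_rows", "body": {
  "plan": [
    {"linear": [0, -0.0005, 0.001], "delta_rot": [0, 0, 0], "fingers": 0.0}
  ],
  "force": 50
}}

```text
clock: 4.63
position: [0.435, -0.2751, 0.0467]
ee_rot: [0.0, -0.653, 0.757, -0.001]
contact_force: [0.0, -0.4, -0.0]
width: 0.0593
```

Run:
```python
from h import *
for i in range(8): manip.get_image('wrist'); s=st()[0]; print(s['clock'],s['width'].round(4),s['position'].round(4),s['contact_force'].round(1))
plan([.4345,-.275,.20])
# tote pose from top view 
K=cam('top')
im=manip.get_image('top')[:,:,::-1]; cv2.imwrite('pics/top2.png',cv2.resize(im[100:260,40:440],None,fx=2,fy=2,interpolation=cv2.INTER_CUBIC))
```

```text
Traceback (most recent call last):
AttributeError: 'float' object has no attribute 'round'
```

```bash
cat >> h.py <<'E'
def wait(k=8):
    for i in range(k): manip.get_image('wrist')
    s=st()[0]; print('t %.2f w %.4f'%(s['clock'],s['width']),s['position'].round(4),s['contact_force'].round(1))
E
python3 - <<'E'
from h import *
wait(4);wait(3); plan([.4345,-.275,.24],-86)
E
```

```text
t 4.88 w 0.0251 [ 0.435  -0.275   0.0464] [-0.7  1.6 -0.6]
t 5.03 w 0.0255 [ 0.4351 -0.2751  0.0463] [0.3 0.4 4.4]
pos [ 0.4351 -0.2751  0.0463] psi -98.41 tilt [-0.0004  0.0017] | total [ 1.000e-04  2.000e-04 -1.937e-01] rows 5 each [ 0.      0.     -0.0387] | fix rotx -0.10 roty -0.02 | rotz -12.41
```

Emit:
{"method": "send_rows", "body": {
  "plan": [
    {"linear": [0, 0, -0.025], "delta_rot": [0, 0, 0], "fingers": 0.0},
    {"linear": [0, 0, -0.036], "delta_rot": [0, 0, 0], "fingers": 0.0},
    {"linear": [0, 0, -0.036], "delta_rot": [0, 0, 0], "fingers": 0.0},
    {"linear": [0, 0, -0.036], "delta_rot": [0, 0, 0], "fingers": 0.0},
    {"linear": [0, 0, -0.036], "delta_rot": [0, 0, -4], "fingers": 0.0},
    {"linear": [-0.027, -0.018, -0.02], "delta_rot": [0, 0, -4], "fingers": 0.0},
    {"linear": [-0.03, -0.022, -0.015], "delta_rot": [0, 0, -4], "fingers": 0.0},
    {"linear": [-0.033, -0.024, 0], "delta_rot": [0, 0, -0.9], "fingers": 0.0},
    {"linear": [-0.033, -0.024, 0], "delta_rot": [0, 0, 0], "fingers": 0.0},
    {"linear": [-0.033, -0.024, 0], "delta_rot": [0, 0, 0], "fingers": 0.0},
    {"linear": [-0.033, -0.024, 0], "delta_rot": [0, 0, 0], "fingers": 0.0},
    {"linear": [-0.027, -0.02, 0], "delta_rot": [0, 0, 0], "fingers": 0.0}
  ]
}}

```text
clock: 6.03
position: [0.5792, -0.0496, 0.2546]
ee_rot: [0.002, 0.733, -0.68, -0.004]
contact_force: [0.5, -0.4, -1.5]
width: 0.025
```

Run:
```python
from h import *
wait(4); plan([.60,-.05,.30],-85.5); save('wrist','w3.png',s=1.5)
```

```text
t 6.23 w 0.0249 [ 0.5782 -0.0513  0.2539] [ 0.5 -1.2 -1.9]
pos [ 0.5782 -0.0513  0.2539] psi -85.56 tilt [ 0.0023 -0.0109] | total [ 0.0003 -0.0213 -0.0463] rows 2 each [ 0.0002 -0.0107 -0.0232] | fix rotx 0.62 roty 0.13 | rotz -0.06
```

View pics/w3.png

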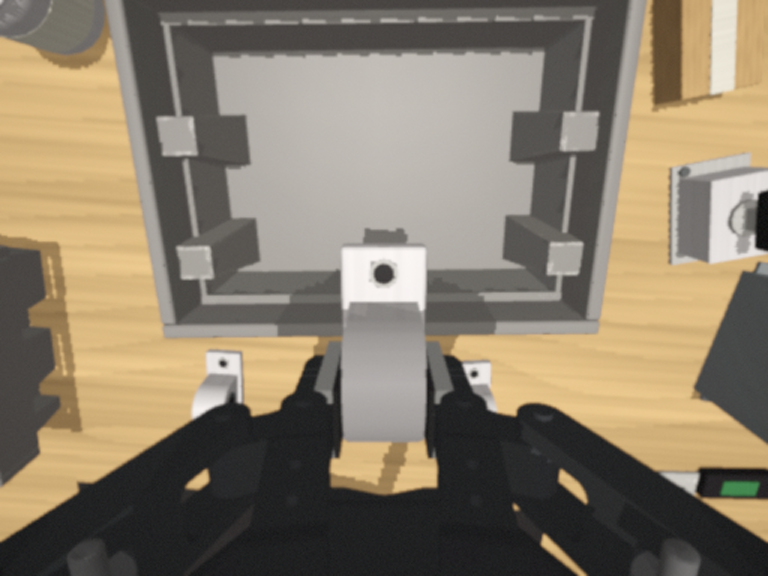

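```bash
cat > tote.py <<'E'
from h import *
def tote_from(px,z=.119,n='wrist'):
    w=ray(n,px,z)[:,:2]; ex=((w[0]-w[1])+(w[2]-w[3])); ex/=np.linalg.norm(ex); ey=np.array([-ex[1],ex[0]])
    c=w.mean(0)-.016*ey
    print('ledges',((w-c)@np.c_[ex,ey]).round(4).tolist(),'center',c.round(4),'ex deg',np.degrees(np.arctan2(ex[1],ex[0])).round(2))
    return c,ex,ey
E
python3 - <<'E'
from tote import *
c,ex,ey=tote_from(np.array([[178,137],[579,132],[196,262],[564,258]])/1.5)
w=ray('wrist',np.array([[163,334],[597,330]])/1.5,.135)[:,:2]; print('near rim corners in tote',((w-c)@np.c_[ex,ey]).round(4))
p=lambda x,y:(c+x*ex+y*ey)
print(p(-.055,.016),p(0,.016),p(.055,.016)); plan([*p(-.055,.016),.17],np.degrees(np.arctan2(-ex[1],-ex[0])))
E
```

```text
ledges [[0.1111, -0.0197], [-0.1113, -0.0197], [0.1111, 0.0517], [-0.1109, 0.0517]] center [ 0.6415 -0.0446] ex deg 95.0
near rim corners in tote [[ 0.1295  0.0917]
 [-0.1284  0.0919]]
[ 0.63035499 -0.10078515] [ 0.62556121 -0.04599446] [0.62076743 0.00879622]
pos [ 0.5779 -0.0522  0.2542] psi -85.65 tilt [ 0.0021 -0.0107] | total [ 0.0526 -0.0496  0.0835] rows 3 each [ 0.0175 -0.0165  0.0278] | fix rotx 0.61 roty 0.12 | rotz -0.65
```

Emit:
{"method": "send_rows", "body": {
  "plan": [
    {"linear": [0.018, -0.0165, 0.01], "delta_rot": [0.6, 0.1, -0.6], "fingers": 0.0},
    {"linear": [0.018, -0.0165, 0.015], "delta_rot": [0, 0, 0], "fingers": 0.0},
    {"linear": [0.0166, -0.0165, 0.02], "delta_rot": [0, 0, 0], "fingers": 0.0}
  ]
}}

```text
clock: 6.53
position: [0.6293, -0.1023, 0.2129]
ee_rot: [-0.001, 0.737, -0.676, 0.002]
contact_force: [0.2, 0.1, -1.1]
width: 0.0254
```

Run:
```python
from h import *
wait(2); plan([.630,-.1008,.097],-85)
```

```text
t 6.63 w 0.0249 [ 0.6288 -0.1042  0.2079] [-1.9  0.1 -3.5]
pos [ 0.6288 -0.1042  0.2079] psi -85.19 tilt [ 0.     -0.0029] | total [-0.0033 -0.0018  0.1109] rows 3 each [-0.0011 -0.0006  0.037 ] | fix rotx 0.16 roty 0.00 | rotz -0.19
```

Emit:
{"method": "send_rows", "body": {
  "plan": [
    {"linear": [-0.0033, -0.0018, 0.02], "delta_rot": [0, 0, 0], "fingers": 0.0},
    {"linear": [0, 0, 0.03], "delta_rot": [0, 0, 0], "fingers": 0.0},
    {"linear": [0, 0, 0.03], "delta_rot": [0, 0, 0], "fingers": 0.0},
    {"linear": [0, 0, 0.02], "delta_rot": [0, 0, 0], "fingers": 0.0},
    {"linear": [0, 0, 0.005], "delta_rot": [0, 0, 0], "fingers": 0.0}
  ]
}}

```text
clock: 7.05
position: [0.6274, -0.1089, 0.1022]
ee_rot: [0.001, 0.732, -0.681, 0.0]
contact_force: [-0.8, -0.9, -1.2]
width: 0.0255
```

Run:
```python
from h import *
wait(2); plan([.630,-.1008,.0945],-85)
```

```text
t 7.15 w 0.0250 [ 0.6286 -0.109   0.1042] [-0.9  0.5 -1.8]
pos [ 0.6286 -0.109   0.1042] psi -85.87 tilt [-0.0026  0.0013] | total [-0.0081 -0.002   0.0097] rows 1 each [-0.0081 -0.002   0.0097] | fix rotx -0.08 roty -0.15 | rotz -0.87
```

Emit:
{"method": "send_rows", "body": {
  "plan": [
    {"linear": [-0.008, -0.002, 0.004], "delta_rot": [0, 0, -0.8], "fingers": 0.0}
  ]
}}

```text
clock: 7.23
position: [0.6312, -0.1028, 0.1023]
ee_rot: [-0.0, 0.736, -0.677, 0.003]
contact_force: [1.3, -1.3, -1.2]
width: 0.0251
```

Run:
```python
from h import *
wait(3); plan([.630,-.1008,.0945],-85)
```

```text
t 7.38 w 0.0252 [ 0.6306 -0.1004  0.1015] [ 0.4 -0.9 -2.4]
pos [ 0.6306 -0.1004  0.1015] psi -85.03 tilt [-0.003   0.0031] | total [0.0003 0.0006 0.007 ] rows 1 each [0.0003 0.0006 0.007 ] | fix rotx -0.18 roty -0.17 | rotz -0.03
```

Emit:
{"method": "send_rows", "body": {
  "plan": [
    {"linear": [0, 0, 0.007], "delta_rot": [-0.2, -0.2, 0], "fingers": 0.0}
  ]
}}

```text
clock: 7.47
position: [0.632, -0.1005, 0.0968]
ee_rot: [-0.001, 0.737, -0.676, 0.002]
contact_force: [0.2, -0.5, -1.0]
width: 0.0255
```

Run:
```python
from h import *
wait(3); plan([.630,-.1008,.0945],-85)
```

```text
t 7.62 w 0.0252 [ 0.6306 -0.1003  0.0946] [-0.   0.1 -1.9]
pos [ 0.6306 -0.1003  0.0946] psi -85.02 tilt [ 0.0005 -0.0004] | total [0.0004 0.0007 0.0001] rows 1 each [0.0004 0.0007 0.0001] | fix rotx 0.02 roty 0.03 | rotz -0.02
```

Emit:
{"method": "send_rows", "body": {
  "plan": [
    {"linear": [0, 0, 0.0015], "delta_rot": [0, 0, 0], "fingers": 0.0},
    {"linear": [0, 0, 0.0005], "delta_rot": [0, 0, 0], "fingers": 0.045}
  ]
}}

```text
clock: 7.78
position: [0.6312, -0.1005, 0.0946]
ee_rot: [-0.0, 0.737, -0.676, 0.001]
contact_force: [-0.4, -0.3, 0.5]
width: 0.0359
```

Run:
```python
from h import *
wait(4); plan([.4289,-.149,.25],-81.5)
```

```text
t 7.98 w 0.0449 [ 0.6311 -0.1005  0.0941] [-0.1  0.2  0.9]
pos [ 0.6311 -0.1005  0.0941] psi -85.01 tilt [-0.0002  0.0009] | total [ 0.0308  0.2055 -0.1561] rows 7 each [ 0.0044  0.0294 -0.0223] | fix rotx -0.05 roty -0.01 | rotz -3.51
```

Emit:
{"method": "send_rows", "body": {
  "plan": [
    {"linear": [0, 0, -0.02], "delta_rot": [0, 0, 0], "fingers": 0.045},
    {"linear": [0, 0, -0.035], "delta_rot": [0, 0, 0], "fingers": 0.045},
    {"linear": [0, 0, -0.035], "delta_rot": [0, 0, 0], "fingers": 0.045},
    {"linear": [0, 0, -0.035], "delta_rot": [0, 0, 0], "fingers": 0.07},
    {"linear": [0.005, 0.033, -0.015], "delta_rot": [0, 0, 0], "fingers": 0.07},
    {"linear": [0.005, 0.035, 0], "delta_rot": [0, 0, 0], "fingers": 0.07},
    {"linear": [0.005, 0.036, 0], "delta_rot": [0, 0, 0], "fingers": 0.07},
    {"linear": [0.005, 0.036, 0], "delta_rot": [0, 0, 0], "fingers": 0.07},
    {"linear": [0.005, 0.036, 0], "delta_rot": [0, 0, 0], "fingers": 0.07},
    {"linear": [0.005, 0.036, 0], "delta_rot": [0, 0, -3.5], "fingers": 0.07}
  ]
}}

```text
clock: 8.82
position: [0.424, -0.1505, 0.2391]
ee_rot: [-0.002, 0.76, -0.65, 0.004]
contact_force: [0.3, -0.9, 0.6]
width: 0.0699
```

```bash
cat >> h.py <<'E'
def foot(guess,n='wrist',yaw0=0):
    """foot outline fit: bright blob near guess(world xy) -> centre/yaw using foot-hole dark spots"""
    im=manip.get_image(n); g=im.min(2).astype(np.uint8)
    # rectify the z=.009 plane, 0.5 mm/px, 140 mm square; rows along -world x, cols along -world y
    N=280; a=(np.arange(N)-N/2)*.0005
    X,Y=np.meshgrid(guess[0]-a,guess[1]-a,indexing='ij')
    px=proj(n,np.c_[X.ravel(),Y.ravel(),np.full(N*N,.009)]).astype(np.float32).reshape(N,N,2)
    G=cv2.remap(g,px[...,0],px[...,1],cv2.INTER_LINEAR); 
    G=G.astype(np.float32)-G.mean()
    best=(-1e9,)
    for yaw in np.arange(yaw0-25,yaw0+26,1.):
        T=np.full((N,N),0,np.float32)
        def box(l,w,v,off=(0,0)):
            th=np.radians(yaw); c,s=np.cos(th),np.sin(th)
            P=[(off[0]+i*l/2,off[1]+j*w/2) for i,j in((1,1),(1,-1),(-1,-1),(-1,1))]
            W=np.array([[c*x-s*y,s*x+c*y] for x,y in P]); cv2.fillPoly(T,[np.int32(np.round((-W/.0005+N/2)[:,::-1]))],v)
        box(102,1,0)
        box(.100,.048,-1.); box(.084,.032,1.); box(.044,.070,0.)
        k=T[60:220,60:220]; k=k-0
        r=cv2.matchTemplate(G,k,cv2.TM_CCORR); _,v,_,l=cv2.minMaxLoc(r)
        v/=np.sqrt((k**2).sum())
        if v>best[0]: best=(v,yaw,guess[0]-(l[1]+80-N/2)*.0005,guess[1]-(l[0]+80-N/2)*.0005)
    return np.round(best,4)
E
python3 - <<'E'
from h import *
wait(3); plan([.4295,-.149,.20],-81.5); save('wrist','w4.png',s=1.3)
print(foot((.43,-.149)))
E
```

```text
t 8.97 w 0.0700 [ 0.4233 -0.1504  0.2393] [ 0.8 -0.1  0.5]
pos [ 0.4233 -0.1504  0.2393] psi -81.33 tilt [-0.004   0.0076] | total [-0.0006 -0.0061  0.0393] rows 1 each [-0.0006 -0.0061  0.0393] | fix rotx -0.44 roty -0.23 | rotz 0.17Traceback (most recent call last):
  File "<stdin>", line 3, in <module>
  File "h.py", line 58, in foot
    r=cv2.matchTemplate(G,k,cv2.TM_CCORR); _,v,_,l=cv2.minMaxLoc(r)
cv2.error: OpenCV(4.12.0) /io/opencv/modules/imgproc/src/templmatch.cpp:1168: error: (-215:Assertion failed) (depth == CV_8U || depth == CV_32F) && type == _templ.type() && _img.dims() <= 2 in function 'matchTemplate'
```

View pics/w4.png

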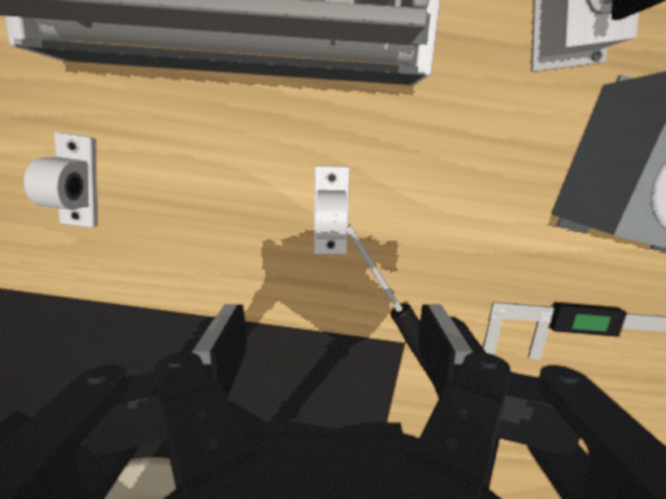

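```bash
sed -i '/box(102,1,0)/d; s/G.astype(np.float32)-G.mean()/np.float32(G-G.mean())/' h.py
python3 - <<'E'
from h import *
print(foot((.43,-.149)))
for c in([[332,177],[331,244]],[[71,147],[75,216]]):
    w=ray('wrist',np.array(c)/1.3,.009)[:,:2];e=w[0]-w[1]; print(w.mean(0).round(4),np.degrees(np.arctan2(e[1],e[0])).round(1),np.linalg.norm(e).round(4))
plan([.4295,-.149,.046],-81.5)
E
```

```text
[ 3.3917083e+03  7.0000000e+00  4.3050000e-01 -1.4900000e-01]
[ 0.4346 -0.1501] 7.9 0.0642
[0.4249 0.09  ] 1.3 0.0636
pos [ 0.4267 -0.1506  0.2392] psi -81.19 tilt [-0.0044  0.0092] | total [-0.002  -0.0012  0.1933] rows 5 each [-0.0004 -0.0002  0.0387] | fix rotx -0.53 roty -0.25 | rotz 0.31
```

Emit:
{"method": "send_rows", "body": {
  "plan": [
    {"linear": [-0.001, -0.006, 0.03], "delta_rot": [-0.5, -0.3, 0.3], "fingers": 0.07},
    {"linear": [0, 0, 0.038], "delta_rot": [0, 0, 0], "fingers": 0.07},
    {"linear": [0, 0, 0.038], "delta_rot": [0, 0, 0], "fingers": 0.07},
    {"linear": [0, 0, 0.033], "delta_rot": [0, 0, 0], "fingers": 0.07}
  ]
}}

```text
clock: 9.45
position: [0.4483, -0.153, 0.1045]
ee_rot: [-0.004, 0.758, -0.652, 0.013]
contact_force: [0.9, -0.0, -0.6]
width: 0.0698
```

Run:
```python
from h import *
wait(3); print(foot((.43,-.149))); plan([.431,-.1495,.046],-82)
```

```text
t 9.60 w 0.0700 [ 0.4459 -0.1521  0.104 ] [-0.   0.6  0.9]
[ 3.676946e+03  7.000000e+00  4.320000e-01 -1.500000e-01]
pos [ 0.4473 -0.1529  0.1059] psi -81.35 tilt [-0.013   0.0209] | total [-0.0066  0.0168  0.0595] rows 2 each [-0.0033  0.0084  0.0297] | fix rotx -1.20 roty -0.74 | rotz 0.65
```

Emit:
{"method": "send_rows", "body": {
  "plan": [
    {"linear": [-0.006, 0.017, 0.01], "delta_rot": [-1.2, -0.7, 0.6], "fingers": 0.07},
    {"linear": [-0.001, 0.004, 0.025], "delta_rot": [-0.3, -0.2, 0], "fingers": 0.07},
    {"linear": [-0.001, 0.003, 0.022], "delta_rot": [-0.3, -0.2, 0], "fingers": 0.07}
  ]
}}

```text
clock: 9.9
position: [0.4335, -0.1533, 0.0572]
ee_rot: [-0.001, 0.756, -0.655, 0.006]
contact_force: [0.2, 0.4, -0.2]
width: 0.0698
```

Run:
```python
from h import *
wait(3); plan([.4315,-.1497,.046],-82)
```

```text
t 10.05 w 0.0702 [ 0.4317 -0.1524  0.0562] [ 0.1 -0.6  1. ]
pos [ 0.4317 -0.1524  0.0562] psi -81.86 tilt [-0.0044  0.0046] | total [-0.0027 -0.0001  0.0102] rows 1 each [-0.0027 -0.0001  0.0102] | fix rotx -0.27 roty -0.25 | rotz 0.14
```

Emit:
{"method": "send_rows", "body": {
  "plan": [
    {"linear": [-0.0027, 0.001, 0.01], "delta_rot": [-0.4, -0.3, 0.1], "fingers": 0.07},
    {"linear": [0, 0, 0], "delta_rot": [0, 0, 0], "fingers": 0.0}
  ],
  "force": 50
}}

```text
clock: 10.22
position: [0.4337, -0.1512, 0.0493]
ee_rot: [-0.0, 0.755, -0.656, 0.002]
contact_force: [0.1, 1.4, -1.4]
width: 0.0596
```

Run:
```python
from h import *
wait(8); plan([.52,-.05,.25],-85)
```

```text
t 10.62 w 0.0250 [ 0.4339 -0.1515  0.0499] [-0.6  0.7  6.2]
pos [ 0.4339 -0.1515  0.0499] psi -81.98 tilt [-0.0042  0.005 ] | total [-0.0876 -0.1004 -0.2   ] rows 7 each [-0.0125 -0.0143 -0.0286] | fix rotx -0.29 roty -0.24 | rotz 3.02
```

Emit:
{"method": "send_rows", "body": {
  "plan": [
    {"linear": [0, 0, -0.02], "delta_rot": [0, 0, 0], "fingers": 0.0},
    {"linear": [0, 0, -0.036], "delta_rot": [0, 0, 0], "fingers": 0.0},
    {"linear": [0, 0, -0.036], "delta_rot": [0, 0, 0], "fingers": 0.0},
    {"linear": [0, 0, -0.036], "delta_rot": [0, 0, 0], "fingers": 0.0},
    {"linear": [0, 0, -0.036], "delta_rot": [0, 0, 0], "fingers": 0.0},
    {"linear": [-0.013, -0.034, -0.01], "delta_rot": [0, 0, 0], "fingers": 0.0},
    {"linear": [-0.013, -0.034, 0], "delta_rot": [0, 0, 0], "fingers": 0.0},
    {"linear": [-0.013, -0.034, 0], "delta_rot": [0, 0, 0], "fingers": 0.0},
    {"linear": [-0.013, -0.034, 0], "delta_rot": [0, 0, 0], "fingers": 0.0},
    {"linear": [-0.013, -0.034, 0], "delta_rot": [0, 0, 3], "fingers": 0.0},
    {"linear": [-0.013, -0.034, 0], "delta_rot": [0, 0, 0], "fingers": 0.0}
  ]
}}

```text
clock: 11.53
position: [0.6221, -0.0458, 0.2326]
ee_rot: [0.003, 0.733, -0.68, 0.0]
contact_force: [1.4, -0.8, -1.7]
width: 0.0249
```

Run:
```python
from h import *
wait(3); plan([.628,-.046,.15],-85)
```

```text
t 11.68 w 0.0254 [ 0.6229 -0.0457  0.2312] [-0.6  0.2 -1.7]
pos [ 0.6229 -0.0457  0.2312] psi -85.42 tilt [-0.0035 -0.0039] | total [ 0.0004 -0.0054  0.0812] rows 3 each [ 0.0001 -0.0018  0.0271] | fix rotx 0.22 roty -0.20 | rotz -0.42
```

Emit:
{"method": "send_rows", "body": {
  "plan": [
    {"linear": [0, -0.005, 0.025], "delta_rot": [0.2, -0.2, -0.4], "fingers": 0.0},
    {"linear": [-0.001, 0, 0.035], "delta_rot": [0, 0, 0], "fingers": 0.0},
    {"linear": [-0.001, 0, 0.035], "delta_rot": [0, 0, 0], "fingers": 0.0},
    {"linear": [-0.001, 0, 0.023], "delta_rot": [0, 0, 0], "fingers": 0.0}
  ]
}}

```text
clock: 12.02
position: [0.629, -0.0447, 0.116]
ee_rot: [-0.002, 0.738, -0.675, 0.005]
contact_force: [-0.1, 0.3, -1.8]
width: 0.0251
```

Run:
```python
from h import *
wait(3); plan([.628,-.046,.0985],-85)
```

```text
t 12.17 w 0.0252 [ 0.629  -0.0446  0.117 ] [ 0.3  0.4 -1.7]
pos [ 0.629  -0.0446  0.117 ] psi -84.96 tilt [-0.0047  0.0083] | total [0.0013 0.0013 0.0185] rows 1 each [0.0013 0.0013 0.0185] | fix rotx -0.47 roty -0.27 | rotz 0.04
```

Emit:
{"method": "send_rows", "body": {
  "plan": [
    {"linear": [0.001, 0.001, 0.013], "delta_rot": [-0.5, -0.3, 0], "fingers": 0.0},
    {"linear": [0, 0.001, 0.005], "delta_rot": [-0.2, 0, 0], "fingers": 0.0}
  ]
}}

```text
clock: 12.33
position: [0.6291, -0.0472, 0.1026]
ee_rot: [-0.0, 0.737, -0.676, 0.001]
contact_force: [-1.1, 0.2, -2.2]
width: 0.0254
```

Run:
```python
from h import *
wait(3); plan([.628,-.046,.0975],-85)
```

```text
t 12.48 w 0.0253 [ 0.6302 -0.0468  0.1037] [ 0.5  0.7 -2.4]
pos [ 0.6302 -0.0468  0.1037] psi -84.99 tilt [-0.0019  0.0053] | total [-0.001   0.0021  0.0062] rows 1 each [-0.001   0.0021  0.0062] | fix rotx -0.30 roty -0.11 | rotz 0.01
```

Emit:
{"method": "send_rows", "body": {
  "plan": [
    {"linear": [-0.001, 0.002, 0.006], "delta_rot": [-0.3, -0.1, 0], "fingers": 0.0}
  ]
}}

```text
clock: 12.57
position: [0.6297, -0.0464, 0.0997]
ee_rot: [-0.001, 0.737, -0.676, 0.002]
contact_force: [0.8, -1.1, -1.3]
width: 0.0251
```

Run:
```python
from h import *
wait(3); plan([.628,-.046,.0975],-85)
```

```text
t 12.72 w 0.0251 [ 0.6283 -0.046   0.0981] [ 0.1 -0.5 -1.5]
pos [ 0.6283 -0.046   0.0981] psi -84.98 tilt [-0.0003  0.0007] | total [-0.0001  0.0003  0.0006] rows 1 each [-0.0001  0.0003  0.0006] | fix rotx -0.04 roty -0.02 | rotz 0.02
```

Emit:
{"method": "send_rows", "body": {
  "plan": [
    {"linear": [0, 0, 0.0015], "delta_rot": [0, 0, 0], "fingers": 0.0},
    {"linear": [0, 0, 0.001], "delta_rot": [0, 0, 0], "fingers": 0.043}
  ]
}}

```text
clock: 12.88
position: [0.6286, -0.046, 0.0977]
ee_rot: [-0.0, 0.738, -0.675, 0.001]
contact_force: [0.4, 0.0, 0.3]
width: 0.0364
```

Run:
```python
from h import *
wait(4); plan([.424,.0885,.23],-88.5)
```

```text
t 13.08 w 0.0425 [ 0.6284 -0.046   0.097 ] [-0.8 -0.3  0.5]
pos [ 0.6284 -0.046   0.097 ] psi -84.96 tilt [-0.0007  0.0014] | total [-0.1518  0.1917 -0.1333] rows 7 each [-0.0217  0.0274 -0.019 ] | fix rotx -0.08 roty -0.04 | rotz 3.54
```

Emit:
{"method": "send_rows", "body": {
  "plan": [
    {"linear": [0, 0, -0.02], "delta_rot": [0, 0, 0], "fingers": 0.043},
    {"linear": [0, 0, -0.035], "delta_rot": [0, 0, 0], "fingers": 0.043},
    {"linear": [0, 0, -0.035], "delta_rot": [0, 0, 0], "fingers": 0.043},
    {"linear": [0, 0, -0.035], "delta_rot": [0, 0, 0], "fingers": 0.07},
    {"linear": [-0.02, 0.026, -0.01], "delta_rot": [0, 0, 0], "fingers": 0.07},
    {"linear": [-0.022, 0.028, 0], "delta_rot": [0, 0, 0], "fingers": 0.07},
    {"linear": [-0.022, 0.028, 0], "delta_rot": [0, 0, 0], "fingers": 0.07},
    {"linear": [-0.022, 0.028, 0], "delta_rot": [0, 0, 0], "fingers": 0.07},
    {"linear": [-0.022, 0.028, 0], "delta_rot": [0, 0, 0], "fingers": 0.07},
    {"linear": [-0.022, 0.028, 0], "delta_rot": [0, 0, 0], "fingers": 0.07},
    {"linear": [-0.022, 0.028, 0], "delta_rot": [0, 0, 3.5], "fingers": 0.07}
  ]
}}

```text
clock: 14.0
position: [0.4223, 0.0891, 0.2358]
ee_rot: [-0.003, 0.713, -0.701, 0.003]
contact_force: [0.3, -0.2, -0.5]
width: 0.0698
```

Run:
```python
from h import *
wait(3); 
for m in manip.find_in('housing1_mid','wrist'): print(m['p'],np.round(m['extent']),ray('wrist',[[(m['extent'][0]+m['extent'][2])/2,(m['extent'][1]+m['extent'][3])/2]],.025).round(3))
f=foot((.424,.0885)); print(f); plan([f[2],f[3],.046],f[1]-90); print(foot((f[2],f[3])))
save('wrist','w5.png')
```

```text
t 14.15 w 0.0701 [0.4216 0.0894 0.2361] [-0.3 -0.4 -0.1]
0.97 [246. 130. 271. 197.] [[0.434 0.085 0.025]]
[3.6341047e+03 0.0000000e+00 4.2350000e-01 8.9500000e-02]
pos [0.4247 0.0883 0.2363] psi -88.82 tilt [-0.0018  0.0099] | total [-0.0015  0.0031  0.1903] rows 5 each [-0.0003  0.0006  0.0381] | fix rotx -0.57 roty -0.10 | rotz 1.18
[3.6348936e+03 0.0000000e+00 4.2300000e-01 8.9500000e-02]
```

View pics/w5.png

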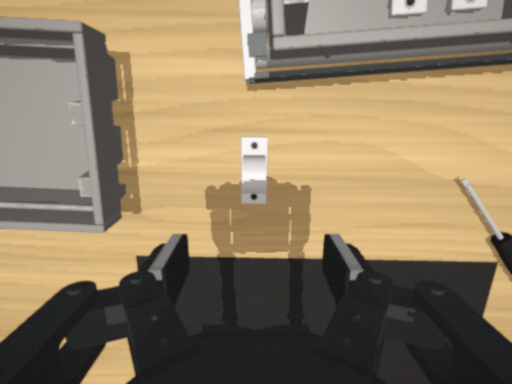

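The third housing stands clear at (254,170), between the spare tote and the screwdriver. Two feet are visible in the lower tote.

Emit:
{"method": "send_rows", "body": {
  "plan": [
    {"linear": [-0.001, 0.003, 0.03], "delta_rot": [-0.6, -0.1, 0.7], "fingers": 0.07},
    {"linear": [-0.001, 0.004, 0.036], "delta_rot": [-0.3, -0.1, 0], "fingers": 0.07},
    {"linear": [-0.001, 0.004, 0.036], "delta_rot": [-0.3, -0.1, 0], "fingers": 0.07},
    {"linear": [-0.001, 0.004, 0.036], "delta_rot": [-0.3, -0.1, 0], "fingers": 0.07},
    {"linear": [-0.001, 0.004, 0.02], "delta_rot": [-0.3, -0.1, 0], "fingers": 0.07}
  ]
}}

```text
clock: 14.77
position: [0.4212, 0.0901, 0.0785]
ee_rot: [-0.003, 0.707, -0.707, -0.002]
contact_force: [-0.4, -0.3, -0.0]
width: 0.0701
```

Run:
```python
from h import *
wait(3); print(foot((.424,.0895))); plan([.424,.0895,.046],-89.8)
```

```text
t 14.92 w 0.0702 [0.4217 0.0903 0.0802] [0.5 0.1 0.5]
[3.4699973e+03 0.0000000e+00 4.0750000e-01 1.1950000e-01]
pos [0.4231 0.0905 0.0816] psi -89.93 tilt [0.0075 0.0043] | total [ 0.0012 -0.0007  0.0356] rows 1 each [ 0.0012 -0.0007  0.0356] | fix rotx -0.25 roty 0.43 | rotz -0.13
```

Run:
```python
from h import *
for c in('wrist','top'):
  save(c,'q_%s.png'%c)
  for m in manip.masks_of('housing1_mid',c): ys,xs=np.nonzero(m['pixels']); print(c,m['p'],np.round(m['extent']),ray(c,[[xs.mean(),ys.mean()]],.03).round(3))
print(proj('wrist',[[.4235,.0895,.009]]),proj('top',[[.4235,.0895,.009]]))
```

```text
wrist 0.9 [186. 174. 240. 282.] [[0.419 0.118 0.03 ]]
wrist 0.2 [  0.  31.  44. 323.] [[0.436 0.245 0.03 ]]
[[257.89537541 212.03154826]] [[203.41794704 231.03137041]]
```

View pics/q_wrist.png

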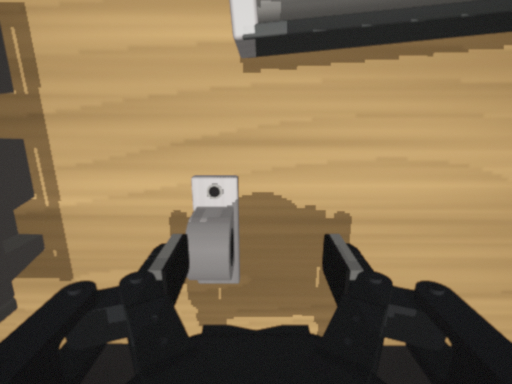

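The housing was knocked sideways: its foot hole is now at (214,191) with its yaw still about zero. I'll shift over it before going lower.

Run:
```python
from h import *
w=ray('wrist',[[214,191],[192,177],[239,177],[239,281]],.009); print(w.round(4)); plan([.424,.118,.11],-90)
f=foot((.41,.118)); print(f)
```

```text
[[0.439  0.1204 0.009 ]
 [0.449  0.1352 0.009 ]
 [0.4492 0.1027 0.009 ]
 [0.3671 0.1038 0.009 ]]
pos [0.4236 0.0909 0.0832] psi -89.89 tilt [0.0078 0.0084] | total [-0.0273 -0.0007 -0.0266] rows 1 each [-0.0273 -0.0007 -0.0266] | fix rotx -0.48 roty 0.45 | rotz 0.11
[ 3.9248293e+03 -6.0000000e+00  4.0800000e-01  1.2300000e-01]
```

Emit:
{"method": "send_rows", "body": {
  "plan": [
    {"linear": [-0.005, 0.003, -0.022], "delta_rot": [-0.4, 0.4, 0], "fingers": 0.07},
    {"linear": [-0.023, 0.01, -0.008], "delta_rot": [0, 0, 0], "fingers": 0.07}
  ]
}}

```text
clock: 15.38
position: [0.4119, 0.117, 0.1146]
ee_rot: [0.001, -0.707, 0.708, -0.001]
contact_force: [1.0, 0.6, 1.1]
width: 0.0701
```

Run:
```python
from h import *
wait(3); print(foot((.408,.1195))); plan([.408,.1195,.046],-90); save('wrist','w6.png')
```

```text
t 15.53 w 0.0697 [0.4085 0.1189 0.1131] [ 0.2  0.1 -0.2]
[3.7280393e+03 0.0000000e+00 4.0700000e-01 1.1900000e-01]
pos [0.4085 0.1183 0.1126] psi -89.85 tilt [-0.     -0.0019] | total [-0.0012  0.0003  0.0666] rows 2 each [-0.0006  0.0002  0.0333] | fix rotx 0.11 roty -0.00 | rotz 0.15
```

View pics/w6.png

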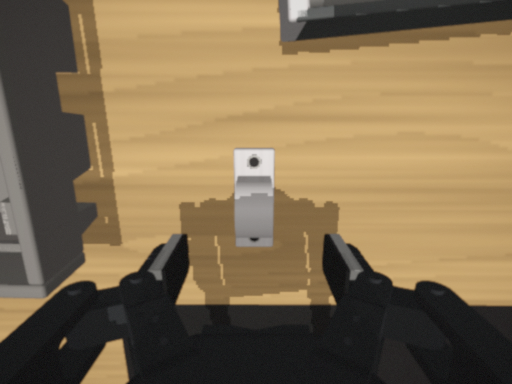

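The housing is centred between the jaws at (254,200), so I'll go down and grip it.

Emit:
{"method": "send_rows", "body": {
  "plan": [
    {"linear": [-0.001, 0.002, 0.03], "delta_rot": [0, 0, 0], "fingers": 0.07},
    {"linear": [0, 0.003, 0.03], "delta_rot": [-0.3, -0.1, 0], "fingers": 0.07},
    {"linear": [0, 0.003, 0.01], "delta_rot": [-0.3, -0.1, 0], "fingers": 0.07}
  ]
}}

```text
clock: 15.88
position: [0.4058, 0.1183, 0.0435]
ee_rot: [-0.002, 0.708, -0.707, -0.001]
contact_force: [-0.7, -1.2, 0.1]
width: 0.07
```

Run:
```python
from h import *
wait(3); plan([.408,.1192,.046],-90)
```

```text
t 16.03 w 0.0698 [0.4064 0.1184 0.0451] [0.1 0.8 0.9]
pos [0.4064 0.1184 0.0451] psi -89.93 tilt [0.0042 0.001 ] | total [-0.0008 -0.0016 -0.0009] rows 1 each [-0.0008 -0.0016 -0.0009] | fix rotx -0.06 roty 0.24 | rotz 0.07
```

Emit:
{"method": "send_rows", "body": {
  "plan": [
    {"linear": [-0.001, -0.0015, -0.001], "delta_rot": [0, 0.2, 0], "fingers": 0.0}
  ],
  "force": 50
}}

```text
clock: 16.12
position: [0.4083, 0.119, 0.0464]
ee_rot: [-0.001, 0.707, -0.707, 0.0]
contact_force: [-0.2, 0.0, -0.2]
width: 0.0591
```

Run:
```python
from h import *
wait(8); plan([.6218,.0088,.25],-85)
```

```text
t 16.52 w 0.0253 [0.4089 0.1196 0.047 ] [-0.2  0.3  6.4]
pos [0.4089 0.1196 0.047 ] psi -89.92 tilt [0.001  0.0036] | total [ 0.1109 -0.2135 -0.2023] rows 8 each [ 0.0139 -0.0267 -0.0253] | fix rotx -0.21 roty 0.05 | rotz -4.92
```

Emit:
{"method": "send_rows", "body": {
  "plan": [
    {"linear": [0, 0, -0.02], "delta_rot": [0, 0, 0], "fingers": 0.0},
    {"linear": [0, 0, -0.036], "delta_rot": [0, 0, 0], "fingers": 0.0},
    {"linear": [0, 0, -0.036], "delta_rot": [0, 0, 0], "fingers": 0.0},
    {"linear": [0, 0, -0.036], "delta_rot": [0, 0, 0], "fingers": 0.0},
    {"linear": [0, 0, -0.036], "delta_rot": [0, 0, 0], "fingers": 0.0},
    {"linear": [0.018, -0.034, -0.01], "delta_rot": [0, 0, 0], "fingers": 0.0},
    {"linear": [0.018, -0.036, 0], "delta_rot": [0, 0, 0], "fingers": 0.0},
    {"linear": [0.018, -0.036, 0], "delta_rot": [0, 0, 0], "fingers": 0.0},
    {"linear": [0.018, -0.036, 0], "delta_rot": [0, 0, 0], "fingers": 0.0},
    {"linear": [0.018, -0.036, 0], "delta_rot": [0, 0, -2.5], "fingers": 0.0},
    {"linear": [0.018, -0.036, 0], "delta_rot": [0, 0, -2.5], "fingers": 0.0}
  ]
}}

```text
clock: 17.43
position: [0.6169, 0.0137, 0.2287]
ee_rot: [0.002, 0.742, -0.671, -0.003]
contact_force: [-0.1, 0.6, -1.3]
width: 0.0254
```

Run:
```python
from h import *
wait(3); plan([.6215,.0088,.15],-85)
```

```text
t 17.58 w 0.0253 [0.618  0.0132 0.227 ] [-0.5  0.9 -2.6]
pos [0.618  0.0132 0.227 ] psi -84.51 tilt [ 0.0028 -0.0078] | total [ 0.005  -0.0036  0.077 ] rows 2 each [ 0.0025 -0.0018  0.0385] | fix rotx 0.45 roty 0.16 | rotz 0.49
```

Emit:
{"method": "send_rows", "body": {
  "plan": [
    {"linear": [0.005, -0.003, 0.02], "delta_rot": [0.4, 0.2, 0.5], "fingers": 0.0},
    {"linear": [0, 0, 0.035], "delta_rot": [0, 0, 0], "fingers": 0.0},
    {"linear": [0, 0, 0.035], "delta_rot": [0, 0, 0], "fingers": 0.0},
    {"linear": [0, 0, 0.022], "delta_rot": [0, 0, 0], "fingers": 0.0}
  ]
}}

```text
clock: 17.92
position: [0.6222, 0.0095, 0.1172]
ee_rot: [-0.003, 0.737, -0.676, 0.003]
contact_force: [0.7, -0.6, -1.3]
width: 0.025
```

Run:
```python
from h import *
wait(3); plan([.6215,.0088,.0955],-85)
```

```text
t 18.07 w 0.0248 [0.6223 0.0096 0.1183] [ 0.2  0.2 -1.6]
pos [0.6223 0.0096 0.1183] psi -85.08 tilt [-0.0011  0.0072] | total [0.0007 0.001  0.0228] rows 1 each [0.0007 0.001  0.0228] | fix rotx -0.41 roty -0.06 | rotz -0.08
```

Emit:
{"method": "send_rows", "body": {
  "plan": [
    {"linear": [0.001, 0.001, 0.014], "delta_rot": [-0.4, 0, 0], "fingers": 0.0},
    {"linear": [0, 0.002, 0.01], "delta_rot": [-0.2, 0, 0], "fingers": 0.0}
  ]
}}

```text
clock: 18.23
position: [0.6224, 0.0087, 0.0985]
ee_rot: [-0.001, 0.737, -0.676, 0.003]
contact_force: [-0.2, -0.1, -2.0]
width: 0.0255
```

Run:
```python
from h import *
wait(3); plan([.6215,.0088,.095],-85)
```

```text
t 18.38 w 0.0252 [0.6222 0.0087 0.0984] [ 0.2  0.1 -2.1]
pos [0.6222 0.0087 0.0984] psi -85.05 tilt [-0.0025  0.0052] | total [-0.0002  0.0007  0.0034] rows 1 each [-0.0002  0.0007  0.0034] | fix rotx -0.30 roty -0.14 | rotz -0.05
```

Emit:
{"method": "send_rows", "body": {
  "plan": [
    {"linear": [0, 0.001, 0.0035], "delta_rot": [-0.3, -0.1, 0], "fingers": 0.0},
    {"linear": [0, 0, 0.002], "delta_rot": [0, 0, 0], "fingers": 0.0},
    {"linear": [0, 0, 0.001], "delta_rot": [0, 0, 0], "fingers": 0.043}
  ]
}}

```text
clock: 18.63
position: [0.6227, 0.0084, 0.0948]
ee_rot: [-0.001, 0.737, -0.676, 0.002]
contact_force: [0.7, -0.6, 1.4]
width: 0.0361
```

Run:
```python
from h import *
wait(4); plan([.6215,.0088,.095],-85)
```

```text
t 18.83 w 0.0432 [0.6226 0.0084 0.0945] [-0.4  0.5 -0. ]
pos [0.6226 0.0084 0.0945] psi -85.04 tilt [-0.0016  0.0041] | total [-0.0005  0.0011 -0.0005] rows 1 each [-0.0005  0.0011 -0.0005] | fix rotx -0.24 roty -0.09 | rotz -0.04
```

```bash
cat >> h.py <<'E'
def rows(wps,step=.036,rstep=6.8,start=None):
    """wps: list of (x,y,z,dpsi_total_from_here deg [+ = psi increases]); prints rows in tool axes assuming tool down"""
    s,p,Rm=st(); M=Rm.as_matrix(); psi=np.degrees(np.arctan2(M[1,0],M[0,0]))
    if start is not None: p=np.array(start[:3]); psi=start[3]
    k=0
    for x,y,z,dp in wps:
        d=np.array([x,y,z])-p; n=int(max(np.ceil(np.linalg.norm(d)/step),np.ceil(abs(dp)/rstep),1))
        for i in range(n):
            a=np.radians(psi); tx=np.array([np.cos(a),np.sin(a),0]); ty=np.array([np.sin(a),-np.cos(a),0])
            e=d/n; k+=1; print(k,[round(float(v),4) for v in(e@tx,e@ty,-e[2])],round(-dp/n,2)); psi+=dp/n
        p=np.array([x,y,z],float)
E
python3 - <<'E'
from h import *
rows([(.6226,.0084,.20,0),(.585,-.03,.26,0)])
E
```

```text
1 [0.0, 0.0, -0.0352] 0.0
2 [0.0, 0.0, -0.0352] 0.0
3 [0.0, 0.0, -0.0352] 0.0
4 [0.0117, 0.0136, -0.02] 0.0
5 [0.0117, 0.0136, -0.02] 0.0
6 [0.0117, 0.0136, -0.02] 0.0
```

Emit:
{"method": "send_rows", "body": {
  "plan": [
    {"linear": [0, 0, -0.02], "delta_rot": [0, 0, 0], "fingers": 0.043},
    {"linear": [0, 0, -0.035], "delta_rot": [0, 0, 0], "fingers": 0.043},
    {"linear": [0, 0, -0.035], "delta_rot": [0, 0, 0], "fingers": 0.043},
    {"linear": [0, 0, -0.035], "delta_rot": [0, 0, 0], "fingers": 0.043},
    {"linear": [0.012, 0.014, -0.02], "delta_rot": [0, 0, 0], "fingers": 0.043},
    {"linear": [0.012, 0.014, -0.02], "delta_rot": [0, 0, 0], "fingers": 0.043},
    {"linear": [0.012, 0.014, -0.01], "delta_rot": [0, 0, 0], "fingers": 0.043}
  ]
}}

```text
clock: 19.42
position: [0.5835, -0.0296, 0.2734]
ee_rot: [0.0, 0.738, -0.674, -0.001]
contact_force: [0.9, -0.1, 0.7]
width: 0.0432
```

Run:
```python
from h import *
wait(4); save('wrist','w7.png',s=1.5)
rows([(.41,.36,.27,-5)])
```

```text
t 19.62 w 0.0430 [ 0.5824 -0.0293  0.2701] [-0.1 -0.3 -0. ]
1 [-0.0336, 0.0114, -0.0001] 0.42
2 [-0.0335, 0.0117, -0.0001] 0.42
3 [-0.0334, 0.0119, -0.0001] 0.42
4 [-0.0333, 0.0121, -0.0001] 0.42
5 [-0.0332, 0.0124, -0.0001] 0.42
6 [-0.0331, 0.0126, -0.0001] 0.42
7 [-0.033, 0.0129, -0.0001] 0.42
8 [-0.0329, 0.0131, -0.0001] 0.42
9 [-0.0328, 0.0134, -0.0001] 0.42
10 [-0.0327, 0.0136, -0.0001] 0.42
11 [-0.0326, 0.0138, -0.0001] 0.42
12 [-0.0325, 0.0141, -0.0001] 0.42
```

View pics/w7.png

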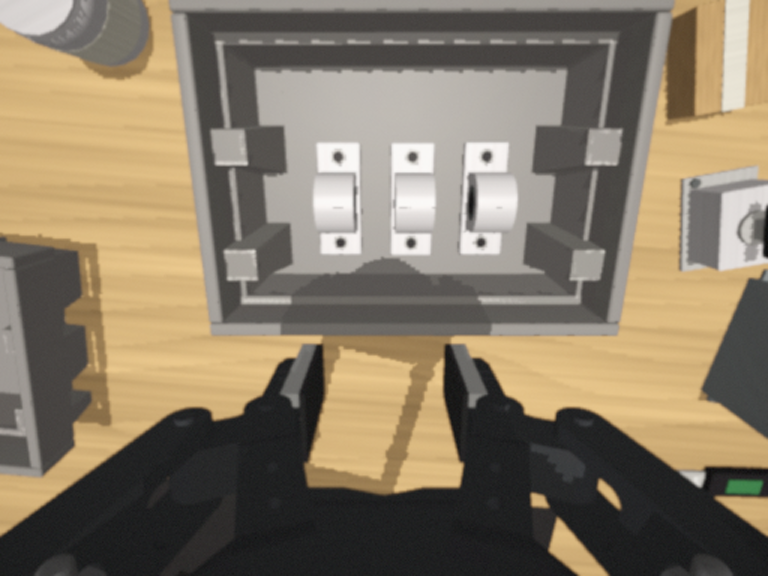

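All three housings stand upright in the tote, with feet around (338,200), (411,200) and (485,200). Next, the spare.

Run:
```python
from tote import *
tote_from(np.array([[230,147],[603,147],[242,264],[587,264]])/1.5)
```

```text
ledges [[0.1107, -0.0197], [-0.1104, -0.0196], [0.1103, 0.0517], [-0.1107, 0.0516]] center [ 0.6421 -0.0432] ex deg 95.1
```

Emit:
{"method": "send_rows", "body": {
  "plan": [
    {"linear": [-0.034, 0.012, 0], "delta_rot": [0, 0, 0.4], "fingers": 0.043},
    {"linear": [-0.034, 0.012, 0], "delta_rot": [0, 0, 0.4], "fingers": 0.043},
    {"linear": [-0.034, 0.012, 0], "delta_rot": [0, 0, 0.4], "fingers": 0.043},
    {"linear": [-0.034, 0.012, 0], "delta_rot": [0, 0, 0.4], "fingers": 0.043},
    {"linear": [-0.034, 0.012, 0], "delta_rot": [0, 0, 0.4], "fingers": 0.043},
    {"linear": [-0.034, 0.013, 0], "delta_rot": [0, 0, 0.4], "fingers": 0.043},
    {"linear": [-0.033, 0.013, 0], "delta_rot": [0, 0, 0.4], "fingers": 0.043},
    {"linear": [-0.033, 0.013, 0], "delta_rot": [0, 0, 0.4], "fingers": 0.043},
    {"linear": [-0.033, 0.013, 0], "delta_rot": [0, 0, 0.4], "fingers": 0.043},
    {"linear": [-0.033, 0.014, 0], "delta_rot": [0, 0, 0.4], "fingers": 0.043},
    {"linear": [-0.033, 0.014, 0], "delta_rot": [0, 0, 0.4], "fingers": 0.043},
    {"linear": [-0.032, 0.014, 0], "delta_rot": [0, 0, 0.4], "fingers": 0.043}
  ]
}}

```text
clock: 20.67
position: [0.4033, 0.3825, 0.252]
ee_rot: [-0.013, -0.706, 0.708, 0.011]
contact_force: [0.3, -0.0, -0.1]
width: 0.0428
```

Run:
```python
from h import *
wait(4); plan([.41,.36,.27],-90); save('wrist','w8.png',s=1.5)
```

```text
t 20.87 w 0.0431 [0.404  0.3813 0.252 ] [ 0.8 -0.6  0.7]
pos [0.404  0.3813 0.252 ] psi -90.07 tilt [-0.0044 -0.0335] | total [ 0.0213 -0.0055 -0.0181] rows 1 each [ 0.0213 -0.0055 -0.0181] | fix rotx 1.92 roty -0.25 | rotz -0.07
```

View pics/w8.png

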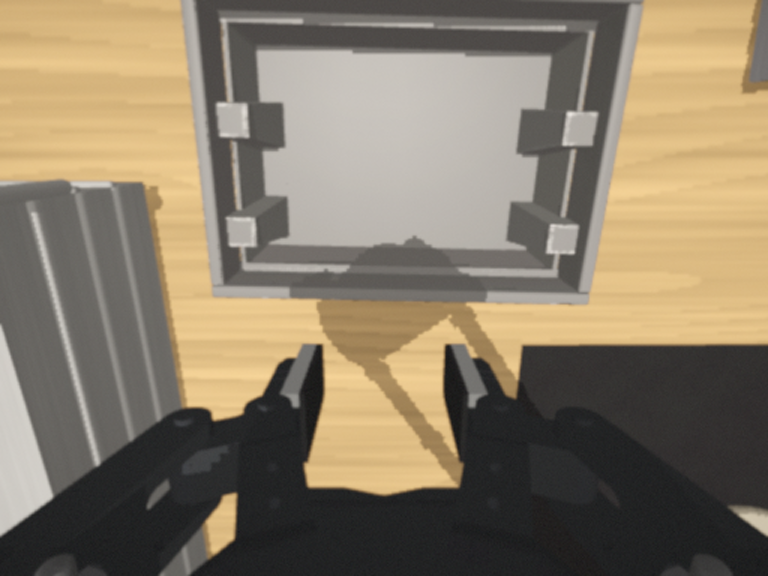

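Run:
```python
from tote import *
c,ex,ey=tote_from(np.array([[233,120],[580,130],[242,232],[562,240]])/1.5,.074)
w=ray('wrist',np.array([[213,297],[588,304]])/1.5,.09)[:,:2]; print('near rim',((w-c)@np.c_[ex,ey]).round(4))
b=c-.0905*ey; print('back',b.round(4)); 
print(st()[0]['qpos'].round(2)); p=st()[1]
rows([(p[0],p[1],.25,135),(b[0],b[1],.20,90+np.degrees(np.arctan2(ex[1],ex[0]))-(-90+135)-.0)])
```

```text
ledges [[0.1114, -0.0201], [-0.1114, -0.02], [0.1111, 0.0521], [-0.1111, 0.052]] center [0.4718 0.3642] ex deg 88.28
near rim [[ 0.1292  0.0946]
 [-0.1292  0.0932]]
back [0.5623 0.3615]
[0.62 0.26 1.53 0.02 1.37 2.19]
1 [0.0, 0.0, 0.0001] -6.75
2 [0.0, 0.0, 0.0001] -6.75
3 [0.0, 0.0, 0.0001] -6.75
4 [0.0, 0.0, 0.0001] -6.75
5 [0.0, 0.0, 0.0001] -6.75
6 [0.0, 0.0, 0.0001] -6.75
7 [0.0, 0.0, 0.0001] -6.75
8 [0.0, 0.0, 0.0001] -6.75
9 [0.0, 0.0, 0.0001] -6.75
10 [0.0, 0.0, 0.0001] -6.75
11 [0.0, 0.0, 0.0001] -6.75
12 [0.0, 0.0, 0.0001] -6.75
13 [0.0, 0.0, 0.0001] -6.75
14 [0.0, 0.0, 0.0001] -6.75
15 [0.0, 0.0, 0.0001] -6.75
16 [0.0, 0.0, 0.0001] -6.75
17 [0.0, 0.0, 0.0001] -6.75
18 [0.0, 0.0, 0.0001] -6.75
19 [0.0, 0.0, 0.0001] -6.75
20 [0.0, 0.0, 0.0001] -6.75
21 [0.0049, 0.0062, 0.0025] -6.66
22 [0.0042, 0.0068, 0.0025] -6.66
23 [0.0034, 0.0072, 0.0025] -6.66
24 [0.0025, 0.0075, 0.0025] -6.66
25 [0.0016, 0.0078, 0.0025] -6.66
26 [0.0007, 0.0079, 0.0025] -6.66
27 [-0.0002, 0.0079, 0.0025] -6.66
28 [-0.0011, 0.0079, 0.0025] -6.66
29 [-0.002, 0.0077, 0.0025] -6.66
30 [-0.0029, 0.0074, 0.0025] -6.66
31 [-0.0038, 0.007, 0.0025] -6.66
32 [-0.0045, 0.0065, 0.0025] -6.66
33 [-0.0053, 0.0059, 0.0025] -6.66
34 [-0.0059, 0.0053, 0.0025] -6.66
35 [-0.0065, 0.0046, 0.0025] -6.66
36 [-0.007, 0.0038, 0.0025] -6.66
37 [-0.0074, 0.0029, 0.0025] -6.66
38 [-0.0077, 0.0021, 0.0025] -6.66
39 [-0.0079, 0.0012, 0.0025] -6.66
40 [-0.0079, 0.0002, 0.0025] -6.66
```

Emit:
{"method": "send_rows", "body": {
  "plan": [
    {"linear": [0, 0, 0], "delta_rot": [1.9, -0.2, 0], "fingers": 0.043},
    {"linear": [0, 0, -0.005], "delta_rot": [0, 0, -7.1], "fingers": 0.043},
    {"linear": [0, 0, -0.005], "delta_rot": [0, 0, -7.1], "fingers": 0.043},
    {"linear": [0, 0, 0], "delta_rot": [0, 0, -7.1], "fingers": 0.043},
    {"linear": [0, 0, 0], "delta_rot": [0, 0, -7.1], "fingers": 0.043},
    {"linear": [0, 0, 0], "delta_rot": [0, 0, -7.1], "fingers": 0.043},
    {"linear": [0, 0, 0], "delta_rot": [0, 0, -7.1], "fingers": 0.043},
    {"linear": [0, 0, 0], "delta_rot": [0, 0, -7.1], "fingers": 0.043},
    {"linear": [0, 0, 0], "delta_rot": [0, 0, -7.1], "fingers": 0.043},
    {"linear": [0, 0, 0], "delta_rot": [0, 0, -7.1], "fingers": 0.043},
    {"linear": [0, 0, 0], "delta_rot": [0, 0, -7.1], "fingers": 0.043},
    {"linear": [0, 0, 0], "delta_rot": [0, 0, -7.1], "fingers": 0.043}
  ]
}}

```text
clock: 21.92
position: [0.4141, 0.3626, 0.2569]
ee_rot: [0.006, 0.995, -0.099, -0.002]
contact_force: [-0.3, 0.1, 0.1]
width: 0.0433
```

Emit:
{"method": "send_rows", "body": {
  "plan": [
    {"linear": [0, 0, 0], "delta_rot": [0, 0, -7.1], "fingers": 0.043},
    {"linear": [0, 0, 0], "delta_rot": [0, 0, -7.1], "fingers": 0.043},
    {"linear": [0, 0, 0], "delta_rot": [0, 0, -7.1], "fingers": 0.043},
    {"linear": [0, 0, 0], "delta_rot": [0, 0, -7.1], "fingers": 0.043},
    {"linear": [0, 0, 0], "delta_rot": [0, 0, -7.1], "fingers": 0.043},
    {"linear": [0, 0, 0], "delta_rot": [0, 0, -7.1], "fingers": 0.043},
    {"linear": [0, 0, 0], "delta_rot": [0, 0, -7.1], "fingers": 0.043},
    {"linear": [0, 0, 0], "delta_rot": [0, 0, -7.1], "fingers": 0.043},
    {"linear": [0, 0, 0], "delta_rot": [0, 0, -7.1], "fingers": 0.043},
    {"linear": [0, 0, 0], "delta_rot": [0, 0, -7.1], "fingers": 0.043},
    {"linear": [0, 0, 0], "delta_rot": [0, 0, -7.1], "fingers": 0.043},
    {"linear": [0, 0, 0], "delta_rot": [0, 0, -7.1], "fingers": 0.043}
  ]
}}

```text
clock: 22.92
position: [0.4245, 0.3423, 0.2518]
ee_rot: [0.006, 0.795, 0.606, -0.011]
contact_force: [1.0, -1.6, 0.6]
width: 0.0429
```

Run:
```python
from h import *
wait(2); plan([.5623,.3615,.20],178.3); print(st()[0]['qpos'].round(2))
```

```text
t 23.02 w 0.0431 [0.4244 0.3424 0.2518] [ 0.   0.8 -0.7]
pos [0.4244 0.3424 0.2518] psi 74.22 tilt [0.0248 0.004 ] | total [0.0571 0.1277 0.0499] rows 4 each [0.0143 0.0319 0.0125] | fix rotx -0.23 roty 1.42 | rotz -104.08
[ 0.56  0.25  1.56 -0.01  1.36 -0.73]
```

Emit:
{"method": "send_rows", "body": {
  "plan": [
    {"linear": [0, 0, 0], "delta_rot": [-0.2, 1.4, -6.8], "fingers": 0.043},
    {"linear": [0, 0, 0], "delta_rot": [0, 0, -7.1], "fingers": 0.043},
    {"linear": [0, 0, 0], "delta_rot": [0, 0, -7.1], "fingers": 0.043},
    {"linear": [0, 0, 0], "delta_rot": [0, 0, -7.1], "fingers": 0.043},
    {"linear": [0, 0, 0], "delta_rot": [0, 0, -7.1], "fingers": 0.043},
    {"linear": [0, 0, 0], "delta_rot": [0, 0, -7.1], "fingers": 0.043},
    {"linear": [0, 0, 0], "delta_rot": [0, 0, -7.1], "fingers": 0.043},
    {"linear": [0, 0, 0], "delta_rot": [0, 0, -7.1], "fingers": 0.043},
    {"linear": [0, 0, 0], "delta_rot": [0, 0, -7.1], "fingers": 0.043},
    {"linear": [0, 0, 0], "delta_rot": [0, 0, -7.1], "fingers": 0.043},
    {"linear": [0, 0, 0], "delta_rot": [0, 0, -7.1], "fingers": 0.043},
    {"linear": [0, 0, 0], "delta_rot": [0, 0, -7.1], "fingers": 0.043}
  ]
}}

```text
clock: 24.02
position: [0.4298, 0.3309, 0.2492]
ee_rot: [-0.002, 0.179, 0.984, -0.002]
contact_force: [-0.1, 0.5, 0.0]
width: 0.043
```

Run:
```python
from h import *
wait(2); plan([.5623,.3615,.20],178.3); print(st()[0]['qpos'].round(2))
```

```text
t 24.12 w 0.0431 [0.4297 0.3309 0.2492] [-0.1 -0.1 -0.2]
pos [0.4297 0.3309 0.2492] psi 159.11 tilt [-0.0038  0.0048] | total [-0.1131  0.0761  0.0484] rows 4 each [-0.0283  0.019   0.0121] | fix rotx -0.28 roty -0.22 | rotz -19.19
[ 0.53  0.23  1.58 -0.    1.33 -2.25]
```

Emit:
{"method": "send_rows", "body": {
  "plan": [
    {"linear": [-0.028, 0.019, 0.01], "delta_rot": [-0.3, -0.2, 0], "fingers": 0.043},
    {"linear": [-0.028, 0.019, 0.01], "delta_rot": [0, 0, 0], "fingers": 0.043},
    {"linear": [-0.028, 0.019, 0.01], "delta_rot": [0, 0, 0], "fingers": 0.043},
    {"linear": [-0.028, 0.019, 0.01], "delta_rot": [0, 0, 0], "fingers": 0.043},
    {"linear": [0, 0, 0], "delta_rot": [0, 0, -6.4], "fingers": 0.043},
    {"linear": [0, 0, 0], "delta_rot": [0, 0, -6.4], "fingers": 0.043},
    {"linear": [0, 0, 0], "delta_rot": [0, 0, -6.4], "fingers": 0.043}
  ]
}}

```text
clock: 24.7
position: [0.5693, 0.3577, 0.2053]
ee_rot: [-0.0, 0.033, 0.999, 0.0]
contact_force: [-0.1, -0.5, 0.7]
width: 0.043
```

Run:
```python
from h import *
wait(3); plan([.5623,.3615,.13],178.3); print(st()[0]['qpos'].round(2))
```

```text
t 24.85 w 0.0428 [0.5682 0.3578 0.2062] [-0.6 -0.3 -0.2]
pos [0.5682 0.3578 0.2062] psi 175.90 tilt [-0.0008 -0.0009] | total [0.0061 0.0032 0.0762] rows 2 each [0.003  0.0016 0.0381] | fix rotx 0.05 roty -0.04 | rotz -2.40
[ 0.46  0.45  1.36  0.    1.33 -2.61]
```

Emit:
{"method": "send_rows", "body": {
  "plan": [
    {"linear": [0.006, 0.003, 0.025], "delta_rot": [0, 0, -1.0], "fingers": 0.043},
    {"linear": [0, 0, 0.03], "delta_rot": [0, 0, 0], "fingers": 0.043},
    {"linear": [0, 0, 0.018], "delta_rot": [0, 0, 0], "fingers": 0.043}
  ]
}}

```text
clock: 25.1
position: [0.5661, 0.3628, 0.1386]
ee_rot: [0.006, 0.036, 0.999, 0.004]
contact_force: [0.4, -0.6, 0.2]
width: 0.0432
```

Run:
```python
from h import *
wait(3); plan([.5623,.3615,.083],177); print(st()[0]['qpos'].round(2)); save('wrist','w9.png')
```

```text
t 25.25 w 0.0429 [0.5659 0.3627 0.139 ] [-0.4  0.5  0.4]
pos [0.5659 0.3627 0.139 ] psi 175.98 tilt [ 0.0103 -0.0078] | total [ 0.0041 -0.0019  0.056 ] rows 2 each [ 0.002 -0.001  0.028] | fix rotx 0.44 roty 0.59 | rotz -1.02
[ 0.47  0.49  1.46  0.    1.17 -2.61]
```

View pics/w9.png

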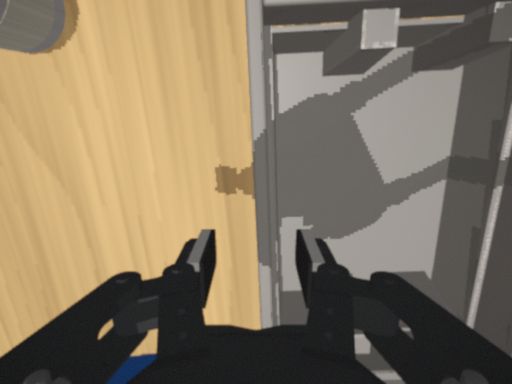

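The back rim band runs midway between the open fingers, at column 258. I'll lower and pinch it.

Emit:
{"method": "send_rows", "body": {
  "plan": [
    {"linear": [0.002, -0.001, 0.025], "delta_rot": [0.4, 0.6, -0.8], "fingers": 0.043},
    {"linear": [0.002, 0, 0.027], "delta_rot": [0, 0.2, 0], "fingers": 0.043}
  ]
}}

```text
clock: 25.47
position: [0.5697, 0.3659, 0.0981]
ee_rot: [0.008, 0.03, 1.0, 0.006]
contact_force: [-0.8, 0.7, -0.4]
width: 0.0431
```

Run:
```python
from h import *
wait(3); plan([.5623,.3615,.083],177); print(st()[0]['qpos'].round(2))
```

```text
t 25.62 w 0.0433 [0.5675 0.3649 0.0956] [0.7 0.4 1. ]
pos [0.5675 0.3649 0.0956] psi 176.64 tilt [ 0.0102 -0.0087] | total [ 0.0051 -0.0038  0.0125] rows 1 each [ 0.0051 -0.0038  0.0125] | fix rotx 0.50 roty 0.58 | rotz -0.36
[ 0.47  0.53  1.51  0.    1.09 -2.62]
```

Emit:
{"method": "send_rows", "body": {
  "plan": [
    {"linear": [0.006, -0.003, 0.0125], "delta_rot": [0.6, 0.7, -0.3], "fingers": 0.043}
  ]
}}

```text
clock: 25.7
position: [0.5646, 0.3637, 0.0872]
ee_rot: [0.003, 0.027, 1.0, 0.001]
contact_force: [1.3, 1.0, 1.2]
width: 0.0431
```

Run:
```python
from h import *
wait(3); plan([.5623,.3615,.083],177); print(st()[0]['qpos'].round(2))
```

```text
t 25.85 w 0.0430 [0.5612 0.3622 0.0833] [-0.5 -0.3 -0.4]
pos [0.5612 0.3622 0.0833] psi 176.93 tilt [-0.0024  0.0021] | total [-0.0012 -0.0007  0.0003] rows 1 each [-0.0012 -0.0007  0.0003] | fix rotx -0.12 roty -0.14 | rotz -0.07
[ 0.47  0.54  1.53 -0.    1.08 -2.62]
```

Emit:
{"method": "send_rows", "body": {
  "plan": [
    {"linear": [-0.001, -0.0005, 0], "delta_rot": [0, -0.1, 0], "fingers": 0.0}
  ],
  "force": 100
}}

```text
clock: 25.93
position: [0.5624, 0.362, 0.0841]
ee_rot: [0.0, 0.027, 1.0, -0.001]
contact_force: [1.1, -0.7, -0.0]
width: 0.0324
```

Run:
```python
from h import *
wait(8); plan([.5623,.3615,.27],177); print(st()[0]['qpos'].round(2))
```

```text
t 26.33 w 0.0073 [0.5627 0.362  0.0844] [-1.  -0.1  6. ]
pos [0.5627 0.362  0.0844] psi 176.91 tilt [0.0009 0.0011] | total [ 0.0002 -0.0007 -0.1856] rows 5 each [ 0.     -0.0001 -0.0371] | fix rotx -0.07 roty 0.05 | rotz -0.09
[ 0.47  0.54  1.53 -0.    1.08 -2.62]
```

Emit:
{"method": "send_rows", "body": {
  "plan": [
    {"linear": [0, 0, -0.01], "delta_rot": [0, 0, 0], "fingers": 0.0},
    {"linear": [0, 0, -0.02], "delta_rot": [0, 0, 0.5], "fingers": 0.0},
    {"linear": [0, 0, -0.03], "delta_rot": [0, 0, 0.5], "fingers": 0.0},
    {"linear": [0, 0, -0.03], "delta_rot": [0, 0, 0.5], "fingers": 0.0},
    {"linear": [0, 0, -0.03], "delta_rot": [0, 0, 0.5], "fingers": 0.0},
    {"linear": [0, 0, -0.03], "delta_rot": [0, 0, 0.5], "fingers": 0.0},
    {"linear": [0, 0, -0.03], "delta_rot": [0, 0, 0.5], "fingers": 0.0},
    {"linear": [0, 0, -0.025], "delta_rot": [0, 0, 0.5], "fingers": 0.0}
  ]
}}

```text
clock: 27.0
position: [0.558, 0.3591, 0.2854]
ee_rot: [-0.011, 0.058, 0.998, -0.009]
contact_force: [0.0, -0.1, -4.1]
width: 0.0077
```

Run:
```python
from h import *
wait(3); plan([.5623,.3615,.28]); s=st()[0]; print(s['qpos'].round(2),s['moment']); p=s['position']
rows([(.53,.20,.29,-45),(.50,0,.29,-45)],rstep=5.)
```

```text
t 27.15 w 0.0075 [0.5588 0.3596 0.2856] [ 0.4 -1.  -3.1]
pos [0.5588 0.3596 0.2856] psi 173.35 tilt [-0.0172  0.0164] | total [-0.0033  0.0024  0.0055] rows 1 each [-0.0033  0.0024  0.0055] | fix rotx -0.94 roty -0.99
[ 0.47  0.41  1.22 -0.    1.53 -2.56] [-0.0338466  -0.22204824  0.00246667]
1 [0.0011, -0.018, -0.0005] 5.0
2 [-0.0004, -0.018, -0.0005] 5.0
3 [-0.002, -0.0179, -0.0005] 5.0
4 [-0.0036, -0.0177, -0.0005] 5.0
5 [-0.0051, -0.0173, -0.0005] 5.0
6 [-0.0066, -0.0168, -0.0005] 5.0
7 [-0.008, -0.0161, -0.0005] 5.0
8 [-0.0094, -0.0154, -0.0005] 5.0
9 [-0.0107, -0.0145, -0.0005] 5.0
10 [-0.0154, -0.0164, -0.0] 5.0
11 [-0.0167, -0.015, -0.0] 5.0
12 [-0.018, -0.0135, -0.0] 5.0
13 [-0.0191, -0.0119, -0.0] 5.0
14 [-0.02, -0.0102, -0.0] 5.0
15 [-0.0209, -0.0084, -0.0] 5.0
16 [-0.0215, -0.0065, -0.0] 5.0
17 [-0.022, -0.0046, -0.0] 5.0
18 [-0.0223, -0.0027, -0.0] 5.0
```

Emit:
{"method": "send_rows", "body": {
  "plan": [
    {"linear": [0.001, -0.018, 0], "delta_rot": [-0.9, -1, 5], "fingers": 0.0},
    {"linear": [0, -0.018, 0], "delta_rot": [0, 0, 5], "fingers": 0.0},
    {"linear": [-0.002, -0.018, 0], "delta_rot": [0, 0, 5], "fingers": 0.0},
    {"linear": [-0.004, -0.018, 0], "delta_rot": [0, 0, 5], "fingers": 0.0},
    {"linear": [-0.005, -0.017, 0], "delta_rot": [0, 0, 5], "fingers": 0.0},
    {"linear": [-0.007, -0.017, 0], "delta_rot": [0, 0, 5], "fingers": 0.0},
    {"linear": [-0.008, -0.016, 0], "delta_rot": [0, 0, 5], "fingers": 0.0},
    {"linear": [-0.009, -0.015, 0], "delta_rot": [0, 0, 5], "fingers": 0.0},
    {"linear": [-0.011, -0.0145, 0], "delta_rot": [0, 0, 5], "fingers": 0.0}
  ]
}}

```text
clock: 27.9
position: [0.5166, 0.193, 0.262]
ee_rot: [-0.013, 0.448, 0.894, -0.016]
contact_force: [0.2, -0.4, -2.6]
width: 0.0074
```

Run:
```python
from h import *
wait(2); plan([.53,.2,.29]); s=st()[0]; print(s['qpos'].round(2),s['moment'])
rows([(.50,0,.29,-65),(.50,-.04,.29,-60)],rstep=6.)
```

```text
t 28.00 w 0.0076 [0.516  0.1912 0.2619] [-0.3  0.  -3. ]
pos [0.516  0.1912 0.2619] psi 126.77 tilt [-0.0091  0.0421] | total [-0.0011  0.0153 -0.0288] rows 1 each [-0.0011  0.0153 -0.0288] | fix rotx -2.41 roty -0.52
[ 0.23  0.26  1.52 -0.01  1.41 -1.98] [-0.22528521 -0.17112568  0.0339717 ]
1 [-0.0131, -0.0116, -0.0026] 5.91
2 [-0.0142, -0.0102, -0.0026] 5.91
3 [-0.0151, -0.0087, -0.0026] 5.91
4 [-0.016, -0.007, -0.0026] 5.91
5 [-0.0166, -0.0054, -0.0026] 5.91
6 [-0.0171, -0.0036, -0.0026] 5.91
7 [-0.0173, -0.0019, -0.0026] 5.91
8 [-0.0174, -0.0001, -0.0026] 5.91
9 [-0.0174, 0.0017, -0.0026] 5.91
10 [-0.0171, 0.0035, -0.0026] 5.91
11 [-0.0166, 0.0053, -0.0026] 5.91
12 [-0.0035, 0.0019, -0.0] 6.0
13 [-0.0033, 0.0023, -0.0] 6.0
14 [-0.0031, 0.0026, -0.0] 6.0
15 [-0.0028, 0.0029, -0.0] 6.0
16 [-0.0024, 0.0032, -0.0] 6.0
17 [-0.0021, 0.0034, -0.0] 6.0
18 [-0.0017, 0.0036, -0.0] 6.0
19 [-0.0014, 0.0038, -0.0] 6.0
20 [-0.001, 0.0039, -0.0] 6.0
21 [-0.0005, 0.004, -0.0] 6.0
```

Emit:
{"method": "send_rows", "body": {
  "plan": [
    {"linear": [-0.013, -0.012, -0.006], "delta_rot": [-2.4, -0.5, 5], "fingers": 0.0},
    {"linear": [-0.014, -0.01, -0.006], "delta_rot": [-0.2, 0, 6], "fingers": 0.0},
    {"linear": [-0.015, -0.009, -0.006], "delta_rot": [-0.2, 0, 6], "fingers": 0.0},
    {"linear": [-0.016, -0.007, -0.006], "delta_rot": [-0.2, 0, 6], "fingers": 0.0},
    {"linear": [-0.0165, -0.0055, -0.006], "delta_rot": [-0.2, 0, 6], "fingers": 0.0},
    {"linear": [-0.017, -0.0035, -0.006], "delta_rot": [-0.2, 0, 6], "fingers": 0.0},
    {"linear": [-0.0175, -0.002, -0.006], "delta_rot": [-0.2, 0, 6], "fingers": 0.0},
    {"linear": [-0.0175, 0, -0.006], "delta_rot": [0, 0, 6], "fingers": 0.0},
    {"linear": [-0.0175, 0.002, -0.006], "delta_rot": [0, 0, 6], "fingers": 0.0},
    {"linear": [-0.017, 0.0035, -0.006], "delta_rot": [0, 0, 6], "fingers": 0.0},
    {"linear": [-0.0165, 0.005, -0.006], "delta_rot": [0, 0, 6], "fingers": 0.0}
  ]
}}

```text
clock: 28.92
position: [0.4862, -0.0016, 0.3061]
ee_rot: [-0.009, 0.866, 0.499, -0.009]
contact_force: [0.4, 0.7, -2.8]
width: 0.0076
```

Run:
```python
from h import *
wait(2); plan([.5,0,.29]); s=st()[0]; print(s['qpos'].round(2),s['moment'])
rows([(.51,-.05,.29,5-np.degrees(np.arctan2(st()[2].as_matrix()[1,0],st()[2].as_matrix()[0,0])))],rstep=6.)
```

```text
t 29.02 w 0.0073 [ 0.4867 -0.0031  0.3066] [-0.2  0.9 -2.3]
pos [ 0.4867 -0.0031  0.3066] psi 59.96 tilt [0.0075 0.0225] | total [0.0095 0.0103 0.0163] rows 1 each [0.0095 0.0103 0.0163] | fix rotx -1.29 roty 0.43
[-0.15  0.13  1.58  0.    1.46 -1.2 ] [-0.18106797  0.09583474 -0.05925107]
1 [-0.0029, 0.0044, 0.0017] 5.5
2 [-0.0025, 0.0046, 0.0017] 5.5
3 [-0.002, 0.0048, 0.0017] 5.5
4 [-0.0015, 0.005, 0.0017] 5.5
5 [-0.001, 0.0051, 0.0017] 5.5
6 [-0.0005, 0.0052, 0.0017] 5.5
7 [-0.0, 0.0052, 0.0017] 5.5
8 [0.0005, 0.0052, 0.0017] 5.5
9 [0.001, 0.0051, 0.0017] 5.5
10 [0.0014, 0.005, 0.0017] 5.5
```

Emit:
{"method": "send_rows", "body": {
  "plan": [
    {"linear": [-0.003, 0.0045, 0], "delta_rot": [-1.3, 0.4, 5.5], "fingers": 0.0},
    {"linear": [-0.0025, 0.0045, -0.001], "delta_rot": [0, 0, 5.5], "fingers": 0.0},
    {"linear": [-0.002, 0.005, -0.001], "delta_rot": [0, 0, 5.5], "fingers": 0.0},
    {"linear": [-0.0015, 0.005, -0.001], "delta_rot": [0, 0, 5.5], "fingers": 0.0},
    {"linear": [-0.001, 0.005, -0.001], "delta_rot": [0, 0, 5.5], "fingers": 0.0},
    {"linear": [-0.0005, 0.005, -0.001], "delta_rot": [0, 0, 5.5], "fingers": 0.0},
    {"linear": [0, 0.005, -0.001], "delta_rot": [0, 0, 5.5], "fingers": 0.0},
    {"linear": [0.0005, 0.005, -0.001], "delta_rot": [0, 0, 5.5], "fingers": 0.0},
    {"linear": [0.001, 0.005, -0.001], "delta_rot": [0, 0, 5.5], "fingers": 0.0},
    {"linear": [0.0015, 0.005, -0.001], "delta_rot": [0, 0, 5.5], "fingers": 0.0}
  ]
}}

```text
clock: 29.85
position: [0.5021, -0.0398, 0.2974]
ee_rot: [-0.009, 0.999, 0.035, -0.018]
contact_force: [0.4, -0.1, -2.5]
width: 0.0075
```

Run:
```python
from h import *
wait(3); plan([.5516,-.052,.27],5); s=st()[0]; print(s['qpos'].round(2),s['moment'])
```

```text
t 30.00 w 0.0074 [ 0.5023 -0.04    0.2977] [-0.9  0.5 -2.3]
pos [ 0.5023 -0.04    0.2977] psi 4.33 tilt [0.0354 0.0181] | total [0.0492 0.0161 0.0257] rows 2 each [0.0246 0.0081 0.0128] | fix rotx -1.04 roty 2.03 | rotz -0.67
[-0.22  0.17  1.55  0.01  1.46 -0.3 ] [-0.01301188  0.21183642  0.02774352]
```

Emit:
{"method": "send_rows", "body": {
  "plan": [
    {"linear": [0.02, 0.007, 0], "delta_rot": [-1, 2, -0.6], "fingers": 0.0},
    {"linear": [0.02, 0.007, 0.01], "delta_rot": [0, 0, 0], "fingers": 0.0},
    {"linear": [0.008, 0.002, 0.015], "delta_rot": [0, 0, 0], "fingers": 0.0},
    {"linear": [0, 0, 0.012], "delta_rot": [0, 0, 0], "fingers": 0.0}
  ]
}}

```text
clock: 30.33
position: [0.5524, -0.0483, 0.2591]
ee_rot: [-0.002, 0.999, 0.052, 0.001]
contact_force: [-0.5, -0.8, -3.6]
width: 0.0076
```

Run:
```python
from h import *
wait(3); plan([.5516,-.052,.245],5); s=st()[0]; print(s['qpos'].round(2),s['moment'])
a=manip.get_image('top')[90:235,150:350,::-1]; b=manip.get_image('wrist')[:,:,::-1]
cv2.imwrite('pics/t1.png',np.vstack([cv2.resize(a,None,fx=3,fy=2.07*1)[:300] if 0 else cv2.resize(a,(414,300)),cv2.resize(b,(414,300))]))
```

```text
t 30.48 w 0.0075 [ 0.5501 -0.0481  0.2589] [-0.6  0.5 -2.2]
pos [ 0.5501 -0.0481  0.2589] psi 5.88 tilt [0.002  0.0042] | total [0.0011 0.0041 0.0139] rows 1 each [0.0011 0.0041 0.0139] | fix rotx -0.24 roty 0.12 | rotz 0.88
[-0.22  0.24  1.55  0.    1.36 -0.32] [-0.06720866  0.226131   -0.02304495]
```

View pics/t1.png

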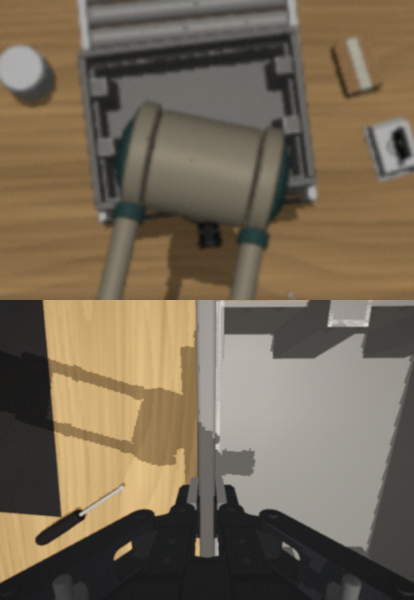

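Run:
```python
from h import *
im=manip.get_image('wrist'); s,p,Rm=st()
sat=cv2.cvtColor(im,cv2.COLOR_RGB2HSV)[:,:,1].astype(int)
pts=[]
for r in range(5,60,5):
    row=sat[r]; c=[x for x in range(215,275) if row[x]>60 and row[x+3]<50]; 
    if c: pts.append((c[-1]+1.5,r))
print(pts)
w=ray('wrist',pts,p[2]+.010)[:,:2]; v=np.polyfit(w[:,1],w[:,0],1); print('edge: x=',v, 'normal dir deg', np.degrees(np.arctan2(-v[0],1)))
c=(w-p[:2]); print(c.round(4)[[0,-1]])
plan([.5516,-.052,.245],5)
```

```text
[(242.5, 5), (243.5, 10), (243.5, 15), (243.5, 20), (243.5, 25), (243.5, 30), (243.5, 35), (243.5, 40), (243.5, 45), (243.5, 50), (243.5, 55)]
edge: x= [-0.09901783  0.54207643] normal dir deg 5.654870553063388
[[-0.0147  0.1026]
 [-0.0131  0.0876]]
pos [ 0.5512 -0.0487  0.2612] psi 5.79 tilt [-0.0031  0.0022] | total [-0.      0.0033  0.0162] rows 1 each [-0.      0.0033  0.0162] | fix rotx -0.12 roty -0.18 | rotz 0.79
```

Emit:
{"method": "send_rows", "body": {
  "plan": [
    {"linear": [0, 0.0035, 0.012], "delta_rot": [-0.1, -0.1, 0.8], "fingers": 0.0}
  ]
}}

```text
clock: 30.72
position: [0.5531, -0.0519, 0.2523]
ee_rot: [0.0, 0.999, 0.044, 0.004]
contact_force: [0.7, -0.7, -3.6]
width: 0.0074
```

Run:
```python
from h import *
wait(3); plan([.5516,-.052,.225],5)
```

```text
t 30.87 w 0.0077 [ 0.5511 -0.0521  0.2494] [ 0.   0.1 -3.3]
pos [ 0.5511 -0.0521  0.2494] psi 5.02 tilt [-0.0008  0.0008] | total [0.0004 0.     0.0244] rows 1 each [0.0004 0.     0.0244] | fix rotx -0.05 roty -0.05 | rotz 0.02
```

Emit:
{"method": "send_rows", "body": {
  "plan": [
    {"linear": [0.0005, 0, 0.02], "delta_rot": [0, 0, 0], "fingers": 0.0}
  ]
}}

```text
clock: 30.95
position: [0.5544, -0.0524, 0.2338]
ee_rot: [0.001, 0.999, 0.044, 0.005]
contact_force: [1.3, -0.0, -2.1]
width: 0.0072
```

Run:
```python
from h import *
wait(3); plan([.5516,-.052,.212],5)
```

```text
t 31.10 w 0.0077 [ 0.5507 -0.0517  0.2291] [-0.7  0.3 -2.8]
pos [ 0.5507 -0.0517  0.2291] psi 5.05 tilt [0.0017 0.0018] | total [0.0009 0.0005 0.0171] rows 1 each [0.0009 0.0005 0.0171] | fix rotx -0.10 roty 0.10 | rotz 0.05
```

Emit:
{"method": "send_rows", "body": {
  "plan": [
    {"linear": [0.001, 0.0005, 0.015], "delta_rot": [0, 0, 0], "fingers": 0.0}
  ]
}}

```text
clock: 31.18
position: [0.5538, -0.0524, 0.2176]
ee_rot: [-0.0, 0.999, 0.044, 0.003]
contact_force: [1.0, -0.1, -2.5]
width: 0.0077
```

Run:
```python
from h import *
wait(3); plan([.5516,-.052,.2045],5); print(st()[0]['moment'])
```

```text
t 31.33 w 0.0074 [ 0.5512 -0.052   0.2143] [ 0.1  1.  -1.6]
pos [ 0.5512 -0.052   0.2143] psi 5.05 tilt [0.0031 0.0022] | total [0.0004 0.0001 0.0098] rows 1 each [0.0004 0.0001 0.0098] | fix rotx -0.13 roty 0.17 | rotz 0.05
[-0.03709425  0.24356981  0.05067917]
```

Emit:
{"method": "send_rows", "body": {
  "plan": [
    {"linear": [0.0005, 0, 0.007], "delta_rot": [0, 0, 0], "fingers": 0.0}
  ]
}}

```text
clock: 31.42
position: [0.553, -0.0521, 0.2093]
ee_rot: [-0.001, 0.999, 0.044, 0.0]
contact_force: [0.8, -1.1, -2.6]
width: 0.0074
```

Run:
```python
from h import *
wait(4); plan([.5516,-.052,.2035],5); print(st()[0]['moment'])
```

```text
t 31.62 w 0.0072 [ 0.5518 -0.0519  0.2076] [-0.3 -0.3 -3. ]
pos [ 0.5518 -0.0519  0.2076] psi 5.06 tilt [0.0028 0.0022] | total [-0.0002  0.0001  0.0041] rows 1 each [-0.0002  0.0001  0.0041] | fix rotx -0.13 roty 0.16 | rotz 0.06
[0.01764097 0.23951686 0.01783372]
```

Emit:
{"method": "send_rows", "body": {
  "plan": [
    {"linear": [0, 0, 0.004], "delta_rot": [0, 0, 0], "fingers": 0.0}
  ]
}}

```text
clock: 31.7
position: [0.5526, -0.052, 0.2046]
ee_rot: [-0.001, 0.999, 0.044, -0.0]
contact_force: [0.1, -0.2, -3.4]
width: 0.0071
```

Run:
```python
from h import *
wait(4); plan([.5516,-.052,.2035],5); print(st()[0]['moment'])
```

```text
t 31.90 w 0.0076 [ 0.5521 -0.0519  0.2038] [ 0.6  0.3 -2.1]
pos [ 0.5521 -0.0519  0.2038] psi 5.06 tilt [0.0021 0.0021] | total [-0.0005  0.0001  0.0003] rows 1 each [-0.0005  0.0001  0.0003] | fix rotx -0.12 roty 0.12 | rotz 0.06
[ 0.03200489  0.09677424 -0.02635828]
```

Emit:
{"method": "send_rows", "body": {
  "plan": [
    {"linear": [0, 0, 0.002], "delta_rot": [0, 0, 0], "fingers": 0.0}
  ]
}}

```text
clock: 31.98
position: [0.5521, -0.0519, 0.2033]
ee_rot: [-0.001, 0.999, 0.044, -0.001]
contact_force: [-6.3, 1.6, 15.9]
width: 0.0074
```

Run:
```python
from h import *
wait(3); print(st()[0]['moment'])
```

```text
t 32.13 w 0.0074 [ 0.5521 -0.0519  0.2033] [-2.   0.2  4.1]
[ 0.02456957  0.4081682  -0.02756224]
```

Emit:
{"method": "send_rows", "body": {
  "plan": [
    {"linear": [0, 0, 0], "delta_rot": [0, 0, 0], "fingers": 0.04}
  ]
}}

```text
clock: 32.22
position: [0.5525, -0.052, 0.2041]
ee_rot: [-0.001, 0.999, 0.044, 0.0]
contact_force: [-0.8, 0.2, -0.4]
width: 0.0186
```

Run:
```python
from h import *
wait(6); print(st()[0]['moment']); rows([(.5521,-.0519,.30,0),(.42,-.05,.36,-60)],rstep=6.)
```

```text
t 32.52 w 0.0399 [ 0.5523 -0.0519  0.2033] [ 0.4  0.7 -0.6]
[ 0.03388665 -0.0394831  -0.01533041]
1 [-0.0001, -0.0, -0.0322] 0.0
2 [-0.0001, -0.0, -0.0322] 0.0
3 [-0.0001, -0.0, -0.0322] 0.0
4 [-0.0131, -0.0014, -0.006] 6.0
5 [-0.0132, 0.0, -0.006] 6.0
6 [-0.0131, 0.0014, -0.006] 6.0
7 [-0.0129, 0.0028, -0.006] 6.0
8 [-0.0126, 0.0041, -0.006] 6.0
9 [-0.0121, 0.0054, -0.006] 6.0
10 [-0.0114, 0.0066, -0.006] 6.0
11 [-0.0107, 0.0078, -0.006] 6.0
12 [-0.0098, 0.0089, -0.006] 6.0
13 [-0.0088, 0.0098, -0.006] 6.0
```

Emit:
{"method": "send_rows", "body": {
  "plan": [
    {"linear": [0, 0, -0.015], "delta_rot": [0, 0, 0], "fingers": 0.04},
    {"linear": [0, 0, -0.03], "delta_rot": [0, 0, 0], "fingers": 0.04},
    {"linear": [0, 0, -0.035], "delta_rot": [0, 0, 0], "fingers": 0.04},
    {"linear": [0, 0, -0.035], "delta_rot": [0, 0, 0], "fingers": 0.04},
    {"linear": [0, 0, -0.03], "delta_rot": [0, 0, 6.9], "fingers": 0.04},
    {"linear": [0, 0, 0], "delta_rot": [0, 0, 6.9], "fingers": 0.04},
    {"linear": [0, 0, 0], "delta_rot": [0, 0, 6.9], "fingers": 0.04},
    {"linear": [0, 0, 0], "delta_rot": [0, 0, 6.9], "fingers": 0.04},
    {"linear": [0, 0, 0], "delta_rot": [0, 0, 6.9], "fingers": 0.04},
    {"linear": [0, 0, 0], "delta_rot": [0, 0, 6.9], "fingers": 0.04},
    {"linear": [0, 0, 0], "delta_rot": [0, 0, 6.9], "fingers": 0.04},
    {"linear": [0, 0, 0], "delta_rot": [0, 0, 6.9], "fingers": 0.04}
  ]
}}

```text
clock: 33.52
position: [0.5529, -0.0522, 0.3539]
ee_rot: [-0.0, 0.898, -0.44, -0.002]
contact_force: [-0.6, -0.5, -0.0]
width: 0.04
```

Emit:
{"method": "send_rows", "body": {
  "plan": [
    {"linear": [0, 0, 0], "delta_rot": [0, 0, 6.9], "fingers": 0.04},
    {"linear": [0, 0, 0], "delta_rot": [0, 0, 6.9], "fingers": 0.04},
    {"linear": [0, 0, 0], "delta_rot": [0, 0, 6.9], "fingers": 0.04},
    {"linear": [0, 0, 0], "delta_rot": [0, 0, 6.9], "fingers": 0.04},
    {"linear": [0, 0, 0], "delta_rot": [0, 0, 6.9], "fingers": 0.04}
  ]
}}

```text
clock: 33.93
position: [0.5531, -0.0522, 0.3529]
ee_rot: [0.0, 0.72, -0.694, -0.002]
contact_force: [-0.6, 0.6, 0.1]
width: 0.0402
```

Run:
```python
from h import *
wait(3); plan([.56,-.05,.35],-90); save('wrist','w10.png',s=1.5)
```

```text
t 34.08 w 0.0403 [ 0.5531 -0.0522  0.3529] [ 0.2 -0.3 -0.1]
pos [ 0.5531 -0.0522  0.3529] psi -87.43 tilt [ 0.0029 -0.0038] | total [-0.0019 -0.007   0.0029] rows 1 each [-0.0019 -0.007   0.0029] | fix rotx 0.22 roty 0.17 | rotz 2.57
```

View pics/w10.png

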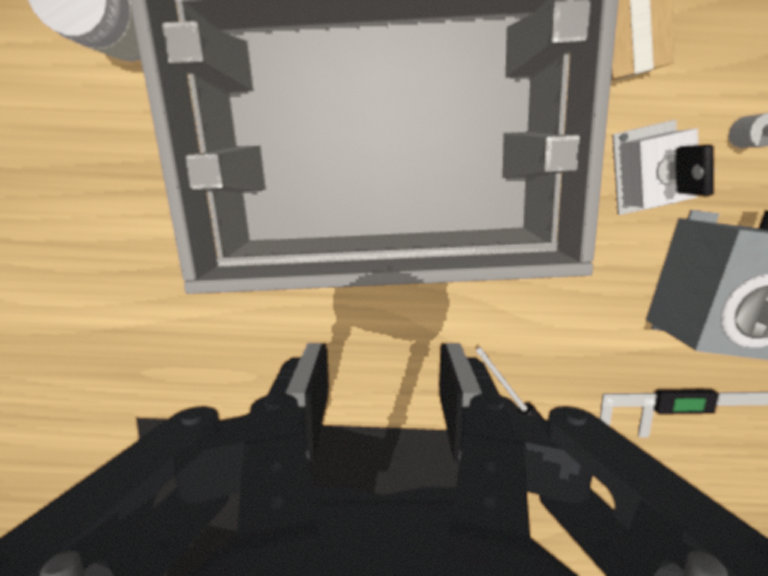

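Run:
```python
from h import *
w=ray('wrist',np.array([[185,43],[571,22],[205,171],[562,154]])/1.5,.193)[:,:2]
print('sep',np.linalg.norm(w[0]-w[1]),np.linalg.norm(w[2]-w[3]),np.linalg.norm(w[0]-w[2]),np.linalg.norm(w[1]-w[3]))
ex=w[0]-w[1]+w[2]-w[3]; ex/=np.linalg.norm(ex); ey=np.array([-ex[1],ex[0]]); c=w.mean(0)+.016*ey; print('spare center',c,'yaw(+180)',np.degrees(np.arctan2(ex[1],ex[0])))
d=c-np.array([.6418,-.0439]); e=np.radians(95.05); print('in tote',d@[np.cos(e),np.sin(e)],d@[-np.sin(e),np.cos(e)])
# key bow top
K=ray('wrist',np.array([[695,170]])/1.5,.095); print('key',K)
rows([(.56,-.33,.33,-10)])
```

```text
sep 0.22167247600032008 0.22209369808265234 0.07146793351657504 0.07182397840661386
spare center [ 0.64229404 -0.04652357] yaw(+180) 95.21722213018467
in tote -0.0026568730503210873 -0.0002611856852477492
key [[ 0.62727812 -0.31099815  0.095     ]]
1 [0.0347, 0.0007, 0.0029] 1.25
2 [0.0347, -0.0001, 0.0029] 1.25
3 [0.0347, -0.0008, 0.0029] 1.25
4 [0.0347, -0.0016, 0.0029] 1.25
5 [0.0347, -0.0023, 0.0029] 1.25
6 [0.0346, -0.0031, 0.0029] 1.25
7 [0.0345, -0.0038, 0.0029] 1.25
8 [0.0344, -0.0046, 0.0029] 1.25
```

The spare tote sits within 3 mm of centre, and its ledge spacing matches the level, stacked height. Next, the key.

Emit:
{"method": "send_rows", "body": {
  "plan": [
    {"linear": [0.034, 0.003, 0], "delta_rot": [0, 0, 1], "fingers": 0.04},
    {"linear": [0.035, 0.003, 0.003], "delta_rot": [0, 0, 1], "fingers": 0.04},
    {"linear": [0.035, 0.003, 0.003], "delta_rot": [0, 0, 1], "fingers": 0.04},
    {"linear": [0.035, 0.002, 0.003], "delta_rot": [0, 0, 1], "fingers": 0.04},
    {"linear": [0.035, 0.002, 0.005], "delta_rot": [0, 0, 1], "fingers": 0.04},
    {"linear": [0.035, 0.001, 0.01], "delta_rot": [0, 0, 1], "fingers": 0.04},
    {"linear": [0.035, 0, 0.015], "delta_rot": [0, 0, 1], "fingers": 0.04},
    {"linear": [0.035, 0, 0.015], "delta_rot": [0, 0, 0.5], "fingers": 0.04}
  ]
}}

```text
clock: 34.8
position: [0.5407, -0.3346, 0.3008]
ee_rot: [0.004, -0.687, 0.726, -0.002]
contact_force: [0.3, 0.3, -1.0]
width: 0.0399
```

Run:
```python
from h import *
wait(4); plan([.56,-.34,.28],-95); print(proj('wrist',[[.627,-.313,.095],[.503,-.411,.091]])); save('wrist','w11.png',s=1.5)
print(cam('wrist'))
```

```text
t 35.00 w 0.0401 [ 0.5403 -0.3334  0.2998] [-0.6  0.7  0. ]
pos [ 0.5403 -0.3334  0.2998] psi -93.28 tilt [0.0057 0.0048] | total [ 0.0056 -0.0199  0.0199] rows 1 each [ 0.0056 -0.0199  0.0199] | fix rotx -0.27 roty 0.33 | rotz 1.72
[[232.76647571  94.41695723]
 [322.84639618 198.5848769 ]]Traceback (most recent call last):
  File "<stdin>", line 2, in <module>
  File "h.py", line 13, in save
    im=manip.get_image(n)[:,:,::-1]
       ~~~~~~~~~~~~~~~^^^
ValueError: 200 camera calls are used up
```

Run:
```python
from h import *
import pickle
s,p,Rm=st(); print(s['clock'])
res={}
for t in['key_bow','keyhole','key_park','operator_box']:
  for n in('wrist','top'):
    try:
        r=manip.masks_of(t,n); res[t,n]=r; print(t,n,[(round(x['p'],2),np.round(x['extent']).tolist(),int(x['pixels'].sum())) for x in r][:3])
    except Exception as e: print(t,n,e)
pickle.dump((res,cam('wrist'),cam('top'),s),open('m.pkl','wb'))
print(st()[0]['clock'])
```

```text
35.0
key_bow wrist []
key_bow top [(0.66, [185.0, 35.0, 300.0, 201.0], 6672), (0.26, [365.0, 194.0, 385.0, 210.0], 258)]
keyhole wrist [(0.81, [299.0, 171.0, 344.0, 221.0], 1519)]
keyhole top [(0.74, [364.0, 194.0, 386.0, 208.0], 264)]
key_park wrist [(0.8, [215.0, 56.0, 274.0, 133.0], 2391)]
key_park top [(0.91, [328.0, 148.0, 347.0, 179.0], 481)]
operator_box wrist [(0.78, [277.0, 121.0, 415.0, 238.0], 13592)]
operator_box top [(0.61, [351.0, 168.0, 414.0, 225.0], 2635), (0.47, [342.0, 246.0, 417.0, 272.0], 557)]
35.4
```

```bash
python3 - <<'E'
import cv2,numpy as np
a=cv2.imread('pics/w10.png')[100:240,600:768]; b=cv2.imread('pics/w2.png')[0:170,322:512]; c=cv2.imread('pics/w1b.png')[0:120,350:512]; d=cv2.imread('pics/w7.png')[140:290,668:768]
C=np.zeros((600,800,3),np.uint8)
def put(im,x,y,s):
    r=cv2.resize(im,None,fx=s,fy=s,interpolation=cv2.INTER_CUBIC); C[y:y+r.shape[0],x:x+r.shape[1]]=r; print(x,y,r.shape)
put(a,0,0,2.4); put(b,410,0,2); put(c,0,345,2.1); put(d,410,345,1.65)
cv2.imwrite('pics/m.png',C)
E
python3 - <<'E'
from h import *
import pickle
acc={}
for k in range(5):
  for t in['key_bow','keyhole','key_park']:
    for x in manip.masks_of(t,'wrist')[:1]:
        ys,xs=np.nonzero(x['pixels']); acc.setdefault(t,[]).append((x['p'],xs.mean(),ys.mean(),*x['extent'])); 
        acc[t+'_m']=acc.get(t+'_m',0)+x['pixels'].astype(int)
for t in acc: 
    if not t.endswith('_m'): print(t,np.round(acc[t],1).tolist())
pickle.dump(acc,open('acc.pkl','wb')); print(st()[0]['clock'])
E
```

```text
0 0 (336, 403, 3)
410 0 (340, 380, 3)
0 345 (252, 340, 3)
410 345 (248, 165, 3)
keyhole [[0.8, 321.4, 197.3, 299.1, 171.4, 344.0, 221.2], [0.8, 321.4, 197.3, 299.1, 171.4, 344.0, 221.2], [0.8, 321.4, 197.3, 299.1, 171.4, 344.0, 221.2], [0.8, 321.4, 197.3, 299.1, 171.4, 344.0, 221.2], [0.8, 321.4, 197.3, 299.1, 171.4, 344.0, 221.2]]
key_park [[0.8, 244.7, 95.0, 214.8, 56.2, 274.1, 132.7], [0.8, 244.7, 95.0, 214.8, 56.2, 274.1, 132.7], [0.8, 244.7, 95.0, 214.8, 56.2, 274.1, 132.7], [0.8, 244.7, 95.0, 214.8, 56.2, 274.1, 132.7], [0.8, 244.7, 95.0, 214.8, 56.2, 274.1, 132.7]]
36.15
```

View pics/m.png

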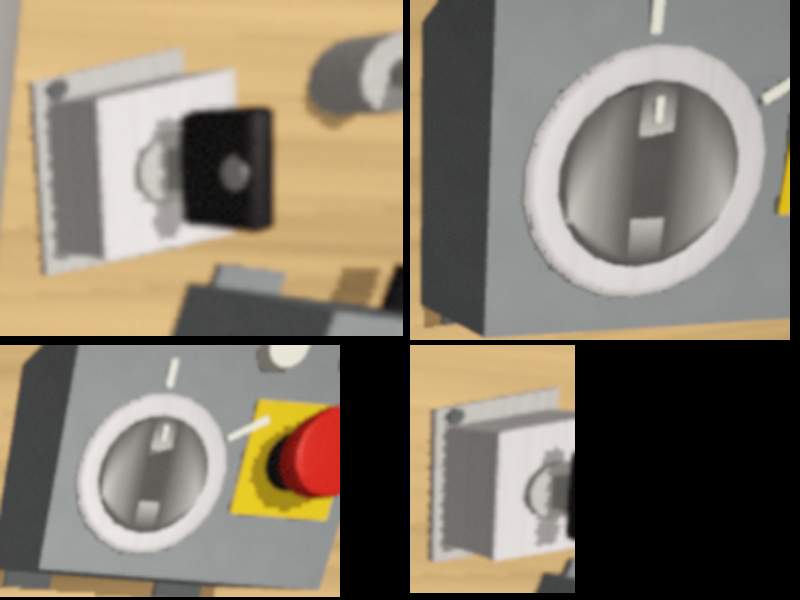

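```bash
cat > old.py <<'E'
from h import *
def pose(p,psi,tilt):
    a=np.radians(psi); x=np.array([np.cos(a),np.sin(a),0]); z0=np.array([0,0,-1.])
    # down in tool frame = (tx,ty,1) => M.T@down ; build M=M0*Rt with M.T@down=t
    M0=np.c_[x,np.cross(z0,x),z0]; t=np.array([tilt[0],tilt[1],1.]); t/=np.linalg.norm(t)
    rv=np.cross(t,[0,0,1.])      # rotates t to z: M=M0@Rt, M.T down = Rt.T z = t
    Rt=R.from_rotvec(rv).as_matrix(); return M0@Rt,np.array(p,float)
s,P,Rm=st(); K,D,r,t=cam('wrist'); Mc=cv2.Rodrigues(r)[0]   # world->cam
Rct=Mc@Rm.as_matrix(); tct=Mc@P+t.ravel()     # tcp->cam
def oray(ps,px,z):
    M,p=ps; Rw=Rct@M.T; C=Rw.T@(Rw@p-tct) ; u=cv2.undistortPoints(np.array(px,float).reshape(-1,1,2),K,D).reshape(-1,2)
    d=np.c_[u,np.ones(len(u))]@Rw; return C+d*((z-C[2])/d[:,2])[:,None]
E
python3 - <<'E'
from old import *
def rep(n,w): 
    w=w[:,:2]; e=w[0]-w[1]; print(n,'mid',w.mean(0).round(4),'len',np.linalg.norm(e).round(4),'deg',np.degrees(np.arctan2(e[1],e[0])).round(1))
w2=pose((.4359,-.2858,.1549),-98.24,(-.0135,.0197)); w1=pose((.3854,-.2355,.2963),-90.32,(-.0029,.0052)); w10=pose((.5531,-.0522,.3529),-87.43,(.0029,-.0038))
g=lambda pts,x0,y0,s,ox,oy,q=1:(np.array(pts,float)-[x0,y0])/s/q+np.array([ox,oy])/q
W2=lambda p:g(p,410,0,2,322,0); W1=lambda p:g(p,0,345,2.1,350,0); W10=lambda p:g(p,0,0,2.4,600,100,1.5)
rep('slot w2',oray(w2,W2([[656,135],[646,217]]),.091)); rep('slot w1',oray(w1,W1([[160,451],[148,502]]),.091))
rep('tick line w2',oray(w2,W2([[660,5],[645,170]]),.085)) 
rep('ring w2 horiz',oray(w2,W2([[525,185],[765,155]]),.091)); rep('ring w2 vert',oray(w2,W2([[660,43],[632,297]]),.091))
rep('bow top w10 L',oray(w10,W10([[248,108],[247,230]]),.095)); rep('bow R',oray(w10,W10([[272,108],[272,228]]),.095)); 
b=oray(w10,W10([[97,98],[235,68],[243,232],[103,262]]),.042); print('block corners',b.round(4).tolist(),b.mean(0).round(4)); rep('block left edge',b[[0,3]]); rep('block top edge',b[[1,0]])
# rear plate of saved mask / keyhole mask centroid now
print('keyhole mask',ray('wrist',[[321.4,197.3]],.091),'ext',ray('wrist',[[299.1,196],[344,196],[321,171.4],[321,221.2]],.091).round(4).tolist())
# self-check housing H3 via w2
rep('H3 check',oray(w2,[[240,158],[240,222]],.009))
E
```

```text
slot w2 mid [ 0.5021 -0.4115] len 0.0236 deg -5.7
slot w1 mid [ 0.501  -0.4119] len 0.0234 deg -5.6
tick line w2 mid [ 0.527 -0.415] len 0.0455 deg -4.0
ring w2 horiz mid [ 0.5043 -0.4095] len 0.0722 deg 88.5
ring w2 vert mid [ 0.5022 -0.4098] len 0.0728 deg -5.2
bow top w10 L mid [ 0.6269 -0.3177] len 0.0421 deg 14.1
bow R mid [ 0.6276 -0.3262] len 0.0416 deg 14.9
block corners [[0.6517, -0.2899, 0.042], [0.6649, -0.3409, 0.042], [0.603, -0.36, 0.042], [0.5885, -0.306, 0.042]] [ 0.627  -0.3242  0.042 ]
block left edge mid [ 0.6201 -0.2979] len 0.0652 deg 14.4
block top edge mid [ 0.6583 -0.3154] len 0.0527 deg -75.5
keyhole mask [[ 0.5050625  -0.40931512  0.091     ]] ext [[0.5082, -0.3827, 0.091], [0.5052, -0.4363, 0.091], [0.5369, -0.4087, 0.091], [0.4743, -0.409, 0.091]]
H3 check mid [ 0.4347 -0.2728] len 0.0636 deg -9.1
```

```bash
cat >> h.py <<'E'
def wait(k=4):
    for i in range(k): manip.find_in('tin','top')
    s=st()[0]; print('t %.2f w %.4f'%(s['clock'],s['width']),s['position'].round(4),s['contact_force'].round(1),s['moment'].round(2),s['qpos'].round(2))
E
python3 - <<'E'
from h import *
wait(2); print('gauge',ray('top',[[366,148]],.112)); plan([.627,-.323,.16],-75.6)
rows([(.627,-.323,.18,14)])
E
```

```text
t 36.25 w 0.0397 [ 0.5407 -0.3327  0.3009] [0.6 0.4 0.1] [-0.02 -0.    0.09] [-0.66  0.35  1.29  0.01  1.5   0.96]
gauge [[ 0.65454987 -0.37910457  0.112     ]]
pos [ 0.5407 -0.3327  0.3009] psi -93.27 tilt [0.0038 0.0063] | total [-0.0141 -0.0847  0.1415] rows 5 each [-0.0028 -0.0169  0.0283] | fix rotx -0.36 roty 0.22 | rotz -17.67
1 [-0.0029, -0.0171, 0.0242] -2.8
2 [-0.0021, -0.0172, 0.0242] -2.8
3 [-0.0012, -0.0173, 0.0242] -2.8
4 [-0.0004, -0.0174, 0.0242] -2.8
5 [0.0005, -0.0174, 0.0242] -2.8
```

Emit:
{"method": "send_rows", "body": {
  "plan": [
    {"linear": [-0.003, -0.017, 0.012], "delta_rot": [-0.3, 0.2, -3.5], "fingers": 0.03},
    {"linear": [-0.002, -0.017, 0.022], "delta_rot": [0, 0, -3.5], "fingers": 0.03},
    {"linear": [-0.001, -0.017, 0.022], "delta_rot": [0, 0, -3.5], "fingers": 0.03},
    {"linear": [0, -0.017, 0.022], "delta_rot": [0, 0, -3.5], "fingers": 0.03},
    {"linear": [0.0005, -0.017, 0.022], "delta_rot": [0, 0, -3.5], "fingers": 0.03}
  ]
}}

```text
clock: 36.67
position: [0.6286, -0.3251, 0.2071]
ee_rot: [0.0, 0.792, -0.61, 0.008]
contact_force: [0.7, -0.1, 1.0]
width: 0.03
```

Run:
```python
from h import *
wait(4); plan([.627,-.323,.16],-75.6)
```

```text
t 36.87 w 0.0300 [ 0.6274 -0.3247  0.2069] [-0.3 -0.5  1. ] [ 0.05  0.02 -0.02] [-0.57  0.49  1.28 -0.    1.35  0.74]
pos [ 0.6274 -0.3247  0.2069] psi -75.44 tilt [-0.0113  0.0069] | total [-0.0023  0.0003  0.0468] rows 2 each [-0.0011  0.0001  0.0234] | fix rotx -0.39 roty -0.65 | rotz 0.16
```

Emit:
{"method": "send_rows", "body": {
  "plan": [
    {"linear": [-0.002, 0, 0.03], "delta_rot": [-0.4, -0.7, 0.1], "fingers": 0.03},
    {"linear": [-0.001, 0.001, 0.035], "delta_rot": [-0.2, -0.2, 0], "fingers": 0.03}
  ]
}}

```text
clock: 37.03
position: [0.6306, -0.3266, 0.1531]
ee_rot: [-0.0, 0.79, -0.613, 0.008]
contact_force: [-0.6, 0.0, 0.2]
width: 0.0299
```

Run:
```python
from h import *
wait(4); plan([.627,-.323,.125],-75.6)
```

```text
t 37.23 w 0.0298 [ 0.6292 -0.3258  0.1514] [0.8 0.  0.2] [ 0.01  0.01 -0.  ] [-0.58  0.53  1.35 -0.    1.24  0.74]
pos [ 0.6292 -0.3258  0.1514] psi -75.65 tilt [-0.008   0.0066] | total [-0.0034  0.0016  0.0264] rows 1 each [-0.0034  0.0016  0.0264] | fix rotx -0.38 roty -0.46 | rotz -0.05
```

Emit:
{"method": "send_rows", "body": {
  "plan": [
    {"linear": [-0.0035, 0.0015, 0.024], "delta_rot": [-0.4, -0.5, 0], "fingers": 0.03}
  ]
}}

```text
clock: 37.32
position: [0.6307, -0.3258, 0.1353]
ee_rot: [-0.001, 0.79, -0.614, 0.007]
contact_force: [1.2, -0.8, 0.2]
width: 0.0301
```

Run:
```python
from h import *
wait(4); plan([.627,-.323,.105],-75.6)
```

```text
t 37.52 w 0.0302 [ 0.6275 -0.3234  0.1294] [-0.1 -1.6 -0.2] [ 0.02 -0.01 -0.06] [-0.57  0.55  1.38  0.    1.21  0.75]
pos [ 0.6275 -0.3234  0.1294] psi -75.67 tilt [-0.001   0.0011] | total [-0.0006  0.0004  0.0244] rows 1 each [-0.0006  0.0004  0.0244] | fix rotx -0.06 roty -0.06 | rotz -0.07
```

Emit:
{"method": "send_rows", "body": {
  "plan": [
    {"linear": [-0.0005, 0.0005, 0.024], "delta_rot": [0, 0, -0.1], "fingers": 0.03}
  ]
}}

```text
clock: 37.6
position: [0.6307, -0.3256, 0.1124]
ee_rot: [-0.001, 0.79, -0.613, 0.007]
contact_force: [0.4, -0.3, 0.4]
width: 0.0305
```

Run:
```python
from h import *
wait(4); plan([.627,-.323,.084],-75.6)
```

```text
t 37.80 w 0.0301 [ 0.6271 -0.3233  0.1066] [ 0.3  0.2 -0.2] [-0.01 -0.02 -0.02] [-0.57  0.57  1.41  0.    1.16  0.74]
pos [ 0.6271 -0.3233  0.1066] psi -75.57 tilt [-0.0015  0.0015] | total [-0.0003  0.0001  0.0226] rows 1 each [-0.0003  0.0001  0.0226] | fix rotx -0.09 roty -0.09 | rotz 0.03
```

Emit:
{"method": "send_rows", "body": {
  "plan": [
    {"linear": [0, 0, 0.0225], "delta_rot": [-0.1, -0.1, 0], "fingers": 0.03}
  ]
}}

```text
clock: 37.88
position: [0.6306, -0.3254, 0.0902]
ee_rot: [-0.0, 0.79, -0.613, 0.006]
contact_force: [1.7, 0.1, 1.0]
width: 0.0297
```

Run:
```python
from h import *
wait(4); plan([.627,-.323,.084],-75.6)
```

```text
t 38.08 w 0.0298 [ 0.6273 -0.3233  0.0849] [-0.2 -0.6 -0.5] [-0.01  0.03  0.01] [-0.57  0.59  1.43  0.    1.12  0.74]
pos [ 0.6273 -0.3233  0.0849] psi -75.57 tilt [ 0.0001 -0.0001] | total [-0.0004  0.0002  0.0009] rows 1 each [-0.0004  0.0002  0.0009] | fix rotx 0.01 roty 0.01 | rotz 0.03
```

Emit:
{"method": "send_rows", "body": {
  "plan": [
    {"linear": [0, 0, 0.001], "delta_rot": [0, 0, 0], "fingers": 0.0}
  ],
  "force": 40
}}

```text
clock: 38.17
position: [0.6279, -0.3237, 0.0853]
ee_rot: [-0.0, 0.79, -0.613, 0.001]
contact_force: [-0.5, 0.1, -0.6]
width: 0.019
```

Run:
```python
from h import *
for i in range(6): wait(1)
plan([.627,-.323,.21],-75.6)
```

```text
t 38.22 w 0.0117 [ 0.628  -0.3238  0.0853] [-0.7  0.8  0. ] [ 0.23 -0.01  0.02] [-0.57  0.59  1.43  0.    1.12  0.74]
t 38.27 w 0.0096 [ 0.628  -0.3238  0.0853] [ 0.9 -0.2 -0.3] [-0.08  0.    0.01] [-0.57  0.59  1.43 -0.    1.12  0.74]
t 38.32 w 0.0095 [ 0.628  -0.3238  0.0853] [0.7 0.6 2. ] [-0.01  0.03 -0.01] [-0.57  0.59  1.43 -0.    1.12  0.74]
t 38.37 w 0.0094 [ 0.628  -0.3238  0.0853] [ 0.2 -0.4  3.1] [-0.02  0.03 -0.04] [-0.57  0.59  1.43 -0.    1.12  0.74]
t 38.42 w 0.0097 [ 0.628  -0.3238  0.0853] [ 0.9 -0.6  3.9] [-0.02  0.02  0.06] [-0.57  0.59  1.43 -0.    1.12  0.74]
t 38.47 w 0.0098 [ 0.628  -0.3238  0.0853] [0.  0.2 4.9] [ 0.   -0.02 -0.02] [-0.57  0.59  1.43 -0.    1.12  0.74]
pos [ 0.628  -0.3238  0.0853] psi -75.57 tilt [-0.0017  0.0016] | total [-0.0008  0.0006 -0.1247] rows 4 each [-0.0002  0.0001 -0.0312] | fix rotx -0.09 roty -0.10 | rotz 0.03
```

Emit:
{"method": "send_rows", "body": {
  "plan": [
    {"linear": [0, 0, -0.012], "delta_rot": [0, 0, 0], "fingers": 0.0},
    {"linear": [0, 0, -0.015], "delta_rot": [0, 0, 0], "fingers": 0.0},
    {"linear": [0, 0, -0.02], "delta_rot": [0, 0, 0], "fingers": 0.0},
    {"linear": [0, 0, -0.03], "delta_rot": [0, 0, 0], "fingers": 0.0},
    {"linear": [0, 0, -0.03], "delta_rot": [0, 0, 0], "fingers": 0.0},
    {"linear": [0, 0, -0.02], "delta_rot": [0, 0, 0], "fingers": 0.0}
  ],
  "force": 70
}}

```text
clock: 38.97
position: [0.6237, -0.3208, 0.2117]
ee_rot: [0.0, 0.79, -0.613, -0.008]
contact_force: [0.4, -0.5, 0.8]
width: 0.0089
```

Run:
```python
from h import *
wait(4); plan([.502,-.411,.20],-95.6)
rows([(.502,-.411,.20,-20)])
```

```text
t 39.17 w 0.0088 [ 0.6233 -0.3206  0.209 ] [-0.7  0.2 -1.2] [0.03 0.05 0.03] [-0.57  0.5   1.27  0.    1.39  0.74]
pos [ 0.6233 -0.3206  0.209 ] psi -75.59 tilt [ 0.0133 -0.0118] | total [0.0575 0.1398 0.0099] rows 4 each [0.0144 0.035  0.0025] | fix rotx 0.67 roty 0.76 | rotz 20.01
1 [0.0115, 0.028, 0.0018] 4.0
2 [0.0134, 0.0271, 0.0018] 4.0
3 [0.0153, 0.0261, 0.0018] 4.0
4 [0.017, 0.025, 0.0018] 4.0
5 [0.0187, 0.0237, 0.0018] 4.0
```

Emit:
{"method": "send_rows", "body": {
  "plan": [
    {"linear": [0.012, 0.028, -0.002], "delta_rot": [0.7, 0.8, 4], "fingers": 0.0},
    {"linear": [0.0135, 0.027, 0], "delta_rot": [0, 0, 4], "fingers": 0.0},
    {"linear": [0.015, 0.026, 0], "delta_rot": [0, 0, 4], "fingers": 0.0},
    {"linear": [0.017, 0.025, 0], "delta_rot": [0, 0, 4], "fingers": 0.0},
    {"linear": [0.0185, 0.024, 0], "delta_rot": [0, 0, 4], "fingers": 0.0}
  ]
}}

```text
clock: 39.58
position: [0.4993, -0.4047, 0.1996]
ee_rot: [0.001, -0.67, 0.742, 0.008]
contact_force: [0.5, -0.0, -0.2]
width: 0.0091
```

Run:
```python
from h import *
wait(4); plan([.503,-.4113,.18],-95.6)
```

```text
t 39.78 w 0.0091 [ 0.5    -0.405   0.2003] [ 0.6  0.2 -1.1] [-0.05  0.   -0.05] [-0.79  0.42  1.43  0.    1.31  0.88]
pos [ 0.5    -0.405   0.2003] psi -95.77 tilt [ 0.0122 -0.0103] | total [ 0.0063 -0.0038  0.0201] rows 1 each [ 0.0063 -0.0038  0.0201] | fix rotx 0.59 roty 0.70 | rotz -0.17
```

Emit:
{"method": "send_rows", "body": {
  "plan": [
    {"linear": [0.0063, -0.0038, 0.019], "delta_rot": [0.6, 0.7, -0.2], "fingers": 0.0}
  ]
}}

```text
clock: 39.87
position: [0.505, -0.4119, 0.1838]
ee_rot: [0.001, -0.672, 0.74, -0.003]
contact_force: [0.3, -0.5, 0.6]
width: 0.0088
```

Run:
```python
from h import *
wait(5); plan([.503,-.4113,.17],-95.6)
```

```text
t 40.12 w 0.0090 [ 0.5036 -0.4105  0.1809] [ 0.2  0.7 -1. ] [-0.02  0.03 -0.01] [-0.79  0.43  1.45  0.    1.26  0.88]
pos [ 0.5036 -0.4105  0.1809] psi -95.49 tilt [ 0.0012 -0.0005] | total [0.0009 0.0006 0.0109] rows 1 each [0.0009 0.0006 0.0109] | fix rotx 0.03 roty 0.07 | rotz 0.11
```

Emit:
{"method": "send_rows", "body": {
  "plan": [
    {"linear": [0.0008, 0.0006, 0.011], "delta_rot": [0, 0.1, 0.1], "fingers": 0.0}
  ]
}}

```text
clock: 40.2
position: [0.5049, -0.4119, 0.1724]
ee_rot: [-0.0, -0.672, 0.74, -0.003]
contact_force: [0.3, -1.1, 0.5]
width: 0.0091
```

Run:
```python
from h import *
wait(5); plan([.503,-.4113,.162],-95.6)
```

```text
t 40.45 w 0.0094 [ 0.5031 -0.411   0.1699] [ 0.7  0.2 -1.1] [-0.05  0.01 -0.05] [-0.79  0.44  1.47 -0.    1.23  0.88]
pos [ 0.5031 -0.411   0.1699] psi -95.57 tilt [-0.0004 -0.0006] | total [0.0003 0.     0.0079] rows 1 each [0.0003 0.     0.0079] | fix rotx 0.03 roty -0.03 | rotz 0.03
```

Emit:
{"method": "send_rows", "body": {
  "plan": [
    {"linear": [0.0002, 0, 0.007], "delta_rot": [0, 0, 0], "fingers": 0.0}
  ]
}}

```text
clock: 40.53
position: [0.5039, -0.4119, 0.1644]
ee_rot: [-0.0, -0.672, 0.741, -0.002]
contact_force: [0.2, -0.3, -0.5]
width: 0.0091
```

Run:
```python
from h import *
wait(5); plan([.503,-.4113,.155],-95.6)
```

```text
t 40.78 w 0.0091 [ 0.503  -0.4112  0.1628] [ 0.5  0.2 -0.3] [ 0.03 -0.03 -0.05] [-0.79  0.45  1.48 -0.    1.22  0.88]
pos [ 0.503  -0.4112  0.1628] psi -95.58 tilt [-0.0003 -0.0007] | total [ 0.0001 -0.      0.0078] rows 1 each [ 0.0001 -0.      0.0078] | fix rotx 0.04 roty -0.02 | rotz 0.02
```

Emit:
{"method": "send_rows", "body": {
  "plan": [
    {"linear": [0, 0, 0.007], "delta_rot": [0, 0, 0], "fingers": 0.0}
  ]
}}

```text
clock: 40.87
position: [0.5038, -0.4121, 0.1572]
ee_rot: [-0.0, -0.672, 0.741, -0.002]
contact_force: [0.2, -1.1, -0.3]
width: 0.0095
```

Run:
```python
from h import *
wait(5); plan([.503,-.4113,.1345],-95.6)
```

```text
t 41.12 w 0.0092 [ 0.5029 -0.4112  0.1556] [ 0.2  0.5 -0.7] [-0.    0.05 -0.01] [-0.79  0.45  1.49 -0.    1.2   0.88]
pos [ 0.5029 -0.4112  0.1556] psi -95.58 tilt [-0.0001 -0.001 ] | total [ 0.0001 -0.0001  0.0211] rows 1 each [ 0.0001 -0.0001  0.0211] | fix rotx 0.06 roty -0.01 | rotz 0.02
```

The key is 10 mm into the slot with no contact force. I'll carry on to home.

Emit:
{"method": "send_rows", "body": {
  "plan": [
    {"linear": [0, 0, 0.009], "delta_rot": [0, 0, 0], "fingers": 0.0},
    {"linear": [-0.0003, 0.0003, 0.008], "delta_rot": [0, 0, 0], "fingers": 0.0}
  ]
}}

```text
clock: 41.28
position: [0.5037, -0.412, 0.1398]
ee_rot: [-0.0, -0.672, 0.741, -0.002]
contact_force: [-0.1, 0.1, -1.2]
width: 0.0094
```

Run:
```python
from h import *
wait(5); plan([.503,-.4113,.1345],-95.6)
```

```text
t 41.53 w 0.0093 [ 0.5037 -0.4119  0.1401] [ 0.8  0.2 -0.7] [0.02 0.07 0.03] [-0.79  0.46  1.51 -0.    1.17  0.88]
pos [ 0.5037 -0.4119  0.1401] psi -95.58 tilt [-0.0026  0.0022] | total [-0.0005  0.0007  0.0056] rows 1 each [-0.0005  0.0007  0.0056] | fix rotx -0.12 roty -0.15 | rotz 0.02
```

Emit:
{"method": "send_rows", "body": {
  "plan": [
    {"linear": [-0.0005, 0.0007, 0.006], "delta_rot": [-0.1, -0.1, 0], "fingers": 0.0}
  ]
}}

```text
clock: 41.62
position: [0.5039, -0.4121, 0.1354]
ee_rot: [-0.0, -0.672, 0.741, -0.002]
contact_force: [-0.2, -0.5, 0.4]
width: 0.0093
```

Run:
```python
from h import *
wait(5); plan([.503,-.4113,.1345],-95.6)
```

```text
t 41.87 w 0.0091 [ 0.5033 -0.4116  0.1343] [ 0.7 -0.3  0.8] [-0.11 -0.12 -0.02] [-0.79  0.47  1.52 -0.    1.15  0.88]
pos [ 0.5033 -0.4116  0.1343] psi -95.58 tilt [-0.0016  0.0013] | total [-0.0003  0.0003 -0.0002] rows 1 each [-0.0003  0.0003 -0.0002] | fix rotx -0.07 roty -0.09 | rotz 0.02
```

Emit:
{"method": "send_rows", "body": {
  "plan": [
    {"linear": [-0.0003, 0.0003, 0.002], "delta_rot": [0, 0, 0], "fingers": 0.0}
  ]
}}

```text
clock: 41.95
position: [0.5034, -0.4116, 0.1342]
ee_rot: [-0.0, -0.672, 0.741, -0.002]
contact_force: [-2.2, 2.5, 17.7]
width: 0.0096
```

Run:
```python
from h import *
wait(5); plan([.503,-.4113,.1345],-95.6)
```

```text
t 42.20 w 0.0092 [ 0.5033 -0.4116  0.1343] [-0.4 -0.1  9.1] [ 0.23  0.19 -0.04] [-0.79  0.47  1.52 -0.    1.15  0.88]
pos [ 0.5033 -0.4116  0.1343] psi -95.58 tilt [-0.003   0.0028] | total [-0.0003  0.0003 -0.0002] rows 1 each [-0.0003  0.0003 -0.0002] | fix rotx -0.16 roty -0.17 | rotz 0.02
```

Emit:
{"method": "send_rows", "body": {
  "plan": [
    {"linear": [0, 0, 0], "delta_rot": [0, 0, 5], "fingers": 0.0},
    {"linear": [0, 0, 0.0005], "delta_rot": [0, 0, 5], "fingers": 0.0},
    {"linear": [0, 0, 0.0005], "delta_rot": [0, 0, 5], "fingers": 0.0},
    {"linear": [0, 0, 0.0005], "delta_rot": [0, 0, 5], "fingers": 0.0},
    {"linear": [0, 0, 0.0005], "delta_rot": [0, 0, 5], "fingers": 0.0},
    {"linear": [0, 0, 0.0005], "delta_rot": [0, 0, 5], "fingers": 0.0}
  ]
}}

```text
clock: 42.7
position: [0.5032, -0.4115, 0.1349]
ee_rot: [0.0, -0.447, 0.894, -0.003]
contact_force: [-0.4, -0.2, 2.7]
width: 0.009
```

Run:
```python
from h import *
wait(3); plan([.5033,-.4116,.1343],-95.6-66)
```

```text
t 42.85 w 0.0091 [ 0.5031 -0.4115  0.1344] [ 0.  -0.   2.3] [-0.06  0.08  0.  ] [-0.79  0.47  1.52 -0.    1.15  1.42]
pos [ 0.5031 -0.4115  0.1344] psi -126.48 tilt [-0.002   0.0059] | total [-0.     -0.0002  0.0001] rows 1 each [-0.     -0.0002  0.0001] | fix rotx -0.34 roty -0.12 | rotz 35.12
```

Emit:
{"method": "send_rows", "body": {
  "plan": [
    {"linear": [0, 0, 0.0003], "delta_rot": [-0.3, -0.1, 5.5], "fingers": 0.0},
    {"linear": [0, 0, 0.0003], "delta_rot": [0, 0, 5.5], "fingers": 0.0},
    {"linear": [0, 0, 0.0003], "delta_rot": [0, 0, 5.5], "fingers": 0.0},
    {"linear": [0, 0, 0.0003], "delta_rot": [0, 0, 5.5], "fingers": 0.0},
    {"linear": [0, 0, 0.0003], "delta_rot": [0, 0, 5.5], "fingers": 0.0},
    {"linear": [0, 0, 0.0003], "delta_rot": [0, 0, 5.5], "fingers": 0.0},
    {"linear": [0, 0, 0.0003], "delta_rot": [0, 0, 5.5], "fingers": 0.0}
  ]
}}

```text
clock: 43.43
position: [0.5026, -0.412, 0.1343]
ee_rot: [-0.0, -0.125, 0.992, -0.001]
contact_force: [-0.8, 0.7, 3.5]
width: 0.0093
```

Run:
```python
from h import *
wait(3); plan([.5033,-.4116,.1343],-95.6-66)
```

```text
t 43.58 w 0.0092 [ 0.5027 -0.412   0.1343] [-0.8  0.9  3.3] [0.02 0.19 0.31] [-0.79  0.47  1.52 -0.    1.15  2.09]
pos [ 0.5027 -0.412   0.1343] psi -165.25 tilt [-0.0005  0.0022] | total [-0.0007  0.0002  0.    ] rows 1 each [-0.0007  0.0002  0.    ] | fix rotx -0.13 roty -0.03 | rotz -3.65
```

The moment about z is 0.31 N m, far above the switch friction of 0.06, so the plug is at its stop. I'll release and lift straight off.

Emit:
{"method": "send_rows", "body": {
  "plan": [
    {"linear": [0, 0, 0], "delta_rot": [0, 0, 0], "fingers": 0.035}
  ]
}}

```text
clock: 43.67
position: [0.5025, -0.4118, 0.134]
ee_rot: [-0.0, -0.13, 0.992, -0.001]
contact_force: [1.0, -0.0, -0.2]
width: 0.0196
```

Run:
```python
from h import *
wait(8); plan([.5033,-.4116,.20],-95.6-66)
```

```text
t 44.07 w 0.0348 [ 0.5026 -0.412   0.1342] [0.8 0.1 0.2] [-0.   -0.05  0.  ] [-0.79  0.47  1.52 -0.    1.15  2.09]
pos [ 0.5026 -0.412   0.1342] psi -165.24 tilt [-0.0006  0.002 ] | total [-0.0007  0.0001 -0.0658] rows 2 each [-0.0004  0.     -0.0329] | fix rotx -0.12 roty -0.04 | rotz -3.64
```

Emit:
{"method": "send_rows", "body": {
  "plan": [
    {"linear": [0, 0, -0.015], "delta_rot": [0, 0, 0], "fingers": 0.035},
    {"linear": [0, 0, -0.02], "delta_rot": [0, 0, 0], "fingers": 0.035},
    {"linear": [0, 0, -0.03], "delta_rot": [0, 0, 0], "fingers": 0.035},
    {"linear": [0, 0, -0.035], "delta_rot": [0, 0, 0], "fingers": 0.035},
    {"linear": [0, 0, -0.035], "delta_rot": [0, 0, 0], "fingers": 0.035}
  ]
}}

```text
clock: 44.48
position: [0.499, -0.408, 0.2624]
ee_rot: [-0.007, -0.129, 0.992, 0.009]
contact_force: [0.3, -0.5, 0.8]
width: 0.0349
```

Run:
```python
from h import *
wait(8)
try: save('wrist','fin.png')
except Exception as e: print(e)
manip.sign_off(); print('signed')
```

```text
t 44.88 w 0.0351 [ 0.4989 -0.408   0.26  ] [-0.1  0.2 -0. ] [-0.02 -0.04  0.02] [-0.79  0.39  1.32 -0.    1.45  2.09]
200 camera calls are used up
the job is handed in; nothing more can be done
signed
```

I finished the sequence and handed the job in at about 45 s on the robot's clock, but the final key position was checked by force and tool position only. I had used up all 200 camera calls, mostly on waits while the arm settled, before the key work began.

- **Housings:** there were three. All three were set gently in the infeed tote, and the wrist camera showed them upright on the floor in a row. One was knocked about 3 cm aside during the run; I found it again and picked it up there.
- **Totes:** the spare went on turned half a turn. Measured in the camera picture, it was within 3 mm of centre, and its ledge spacing matched the level, stacked height.
- **Key:** I found the park and the slot from earlier pictures.
    - **Insertion:** the blade went in without force, and the shoulder seated at the expected height with about 18 N of push.
    - **Turning:** I turned it 70° clockwise until the moment about z reached 0.31 N m. Switch friction is only 0.06, so I take it to be at its stop.
    - **Release:** there was no force on the tool before or after I lifted it clear.

No picture confirms the state of the switch, the totes or the other bench items after the key work.

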